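Balance the centrifuge rotor

ROBOT

A 6-joint arm with a two-finger parallel gripper is mounted at the origin on the work surface; the furniture and walls round the work are solid. World frame = base frame: x ahead of the robot, y to its left, z up, the work surface at z = 0. Lengths are in m, angles in degrees, forces in N, time in s.
With the tool pointing down it reaches from about 0.35 to 0.875 m from the base axis. Payload 4.2 kg.
Tool frame: the origin (TCP) lies at the very end of the fingers, on their centre line; the grasp point (between the pads) lies behind it (r.grip_point_offset is the z of the grasp point in the tool frame, in m); z points along the fingers, y is the direction in which the jaws open and shut (so a half turn about z gives the same grasp; the last joint's range is limited). The gripper opens to 87 mm and grips with 3 to 60 N. Pads are 19 mm wide; open, the fingers measure 117 mm over their backs; the gripper's body (75 mm by 190 mm) begins 51 mm behind the grasp point.
Start: joints at [84.087, 22.042, 0.453, 0, -68.411, -14.817], TCP at [0.221, 0.585, 0.223] pointing down, gripper open.
Joint ranges: [-179.83, 179.83], [-69.29, 118.12], [-61.27, 80.66], [-181.25, 117.63], [-171.15, -9.14], [-177.46, 177.46]. Speed limits (degrees/s): [159.86, 159.86, 180, 180, 180, 180].

INTERFACE

Orientations are given as a 3x3 rotation matrix whose columns are the frame's x, y, z axes.
In Python, from station import r, capture, workorder gives the robot as it stands. The module is installed in compiled form; this text tells all that it offers.
- The arm moves only by the shell command python3 -m crank 'ROWS'. ROWS is JSON, a list of rows, each an object with "delta_rot": the turn, a rotation vector about the tool's x, y, z in rad, a list of three; "linear": the shift along the tool's x, y, z in m, a list of three; "gripper": the opening in per cent of the stroke, from 0 (shut) to 100 (fully open). A call has 1 to 10 rows; each row shifts and turns the commanded pose from where the row before left it, along the tool's axes as they then stand; what a row does not reach is not made up. A row lasts 1/8 s, in which the tool goes at most 62.5 mm and 10.7 degrees, less where a joint would pass 70% of its speed; a pose out of reach is approached as far as the arm can. A call is refused whole if a number of a shift passes 0.0625 or a number of a turn 0.188, either way. A call with a gripper value outside its range is refused whole. The fingers move at their own pace and stop on an object; the grip force is fixed at half the most. Time passes only in rows, so rows that do not move let the fingers close. It gives the time, the measured TCP pose, the force and the opening at its end, in the units of the state.
- r.sense(): the state, without advancing time (a new reading comes with each control period).
- capture(name): name is "side" or "top"; returns a dict with "img" (480x640x3 uint8, blue, green, red), "fx", "fy", "cx", "cy" (pixels), "dist_coeffs" ([k1, k2, p1, p2, k3] as OpenCV has them; the pictures are not rectified), "world_from_camera" (4x4, takes a point from camera to world coordinates). Camera axes: x right, y down, z forward; pixel columns grow to the right and rows downward; lengths in m; the calibration is good to about 2 mm. A picture is of the moment at which its call begins. There is no depth.
- workorder.finish_job(): hands the job in, once; it reports no verdict.
The state is a dict: "time_s": time; "joints": joint angles; "joint_velocities": joint speeds; "effort": joint torques, N m; "tcp_pos": TCP position; "ee_rot": TCP orientation; "wrist_force": force on the tool from outside, world axes, zero at the start; "moment": the same for the moment, N m; "gripper_width": opening from 0.0 (shut) to 1.0 (fully open).
Only numpy, scipy, OpenCV 4.12 (cv2) and the standard library are available. Lean on these libraries where they do the work, as an engineer would, in place of code of your own. Each camera call takes 0.05 s, during which the arm holds its last target.

TASK

The centrifuge has been loaded out of balance: none of the six vessels has its like straight across the rotor from it. Rearrange the load, using the empty tube stand to park a vessel on the way, so that all six stand fully down in the rotor's buckets with the two wide tubes opposite each other, the two slim tubes opposite each other and the two microtube carriers opposite each other. Keep every vessel upright and leave the blue-capped bottle and the timer where they are.

Things in the scene. Friction and masses are not known exactly. Their poses are not given: they have to be found in the camera images.
- rotor: Locked six-place rotor in a fixed white round housing (220 mm; rim 8 mm below the bucket mouths). Origin on its axis, level with the bucket undersides. Six alike upright buckets, all full at the start, 70 mm from the axis at 0, 60 .. 300 degrees from its x axis; opposite ones are 140 mm apart. Bores 32 mm wide, 60 mm deep; mouths 65 mm above the origin. Vessels stand up to 67 mm above the mouths.
- stand: the empty single tube stand: grey, fixed, 100 mm high, 47 mm column on a 74 mm foot, with one upright 32 mm round bore 60 mm deep (mouth 100 mm, floor 40 mm above the bench) that takes any of the vessels. Origin at the centre of its underside, on the axis of the bore; z up.
- wide_a_grip (a point): One of two alike wide screw-cap tubes: frosted 29 mm tube, 115 mm tall, flat ribbed white cap 34 mm across, 14 mm high. Point: centre of the cap (grip here), 108 mm above the lowest point, 7 mm below the top; 48 mm above the bucket mouth when fully down. Foot: 29 mm round with a blunt cone below, 60 mm of it under the mouth when fully down. z: long axis, up.
- slim_b_grip (a point): One of two alike slim tubes: 17 mm capped tube fixed in a white sleeve with a 36 mm collar, 127 mm tall. Point: on the slim tube's axis below the cap (grip here, 17 mm), 98 mm above the lowest point, 29 mm below the top; 38 mm above the bucket mouth when fully down. Foot: 29 mm round with a blunt cone below, 60 mm of it under the mouth when fully down. z: long axis, up.
- slim_a_grip (a point): One of two alike slim tubes: 17 mm capped tube fixed in a white sleeve with a 36 mm collar, 127 mm tall. Point: on the slim tube's axis below the cap (grip here, 17 mm), 98 mm above the lowest point, 29 mm below the top; 38 mm above the bucket mouth when fully down. Foot: 29 mm round with a blunt cone below, 60 mm of it under the mouth when fully down. z: long axis, up.
- carrier_b_grip (a point): One of two alike carriers: grey, 36 mm round, four small microtubes round a pull stem with a black 12 mm grip, 114 mm tall. Point: in the black grip, on the axis (grip here), 98 mm above the lowest point, 16 mm below the top; 38 mm above the bucket mouth when fully down. Foot: 29 mm round with a blunt cone below, 60 mm of it under the mouth when fully down. z: long axis, up.
- carrier_a_grip (a point): One of two alike carriers: grey, 36 mm round, four small microtubes round a pull stem with a black 12 mm grip, 114 mm tall. Point: in the black grip, on the axis (grip here), 98 mm above the lowest point, 16 mm below the top; 38 mm above the bucket mouth when fully down. Foot: 29 mm round with a blunt cone below, 60 mm of it under the mouth when fully down. z: long axis, up.
- wide_b_grip (a point): One of two alike wide screw-cap tubes: frosted 29 mm tube, 115 mm tall, flat ribbed white cap 34 mm across, 14 mm high. Point: centre of the cap (grip here), 108 mm above the lowest point, 7 mm below the top; 48 mm above the bucket mouth when fully down. Foot: 29 mm round with a blunt cone below, 60 mm of it under the mouth when fully down. z: long axis, up.
- bottle: bystander: loose glass reagent bottle with a blue screw cap, 56 mm across, 105 mm tall; origin at the centre of its underside. To be left alone.
- timer: bystander: loose small bench timer with three push buttons, 62 x 68 x 19 mm; origin at the centre of its underside. To be left alone.

How it is judged (in metres and radians):
At the end, for the whole second after the job is handed in: Wide tubes, slim tubes and carriers each straight across from their like: 140 mm apart and 70 mm from the rotor axis (both within 10 mm), down on the bucket floor within 6 mm, upright within 0.15 rad, at rest; bottle and timer within 25 mm of where they stood (horizontal distance between wide_a_grip and wide_b_grip between 0.13 and 0.15 m and horizontal distance between wide_a_grip and rotor between 0.06 and 0.08 m and z of wide_a_grip in the frame of rotor between 0.107 and 0.119 m and angle between each of wide_a_grip, wide_b_grip, slim_a_grip, slim_b_grip, carrier_a_grip, carrier_b_grip's own z axis and vertical below 0.15 rad and horizontal distance between wide_b_grip and rotor between 0.06 and 0.08 m and z of wide_b_grip in the frame of rotor between 0.107 and 0.119 m and horizontal distance between slim_a_grip and slim_b_grip between 0.13 and 0.15 m and horizontal distance between slim_a_grip and rotor between 0.06 and 0.08 m and z of slim_a_grip in the frame of rotor between 0.097 and 0.109 m and horizontal distance between slim_b_grip and rotor between 0.06 and 0.08 m and z of slim_b_grip in the frame of rotor between 0.097 and 0.109 m and horizontal distance between carrier_a_grip and carrier_b_grip between 0.13 and 0.15 m and horizontal distance between carrier_a_grip and rotor between 0.06 and 0.08 m and z of carrier_a_grip in the frame of rotor between 0.097 and 0.109 m and horizontal distance between carrier_b_grip and rotor between 0.06 and 0.08 m and z of carrier_b_grip in the frame of rotor between 0.097 and 0.109 m and linear speed of each of wide_a, slim_b, slim_a, carrier_b, carrier_a, wide_b below 0.02 m/s and distance of each of bottle, timer from where it was at the start of the episode below 0.025 m); the robot touches nothing.
It fails at once if a vessel is tipped by more than 40 degrees (angle between any of wide_a_grip, slim_b_grip, slim_a_grip, carrier_b_grip, carrier_a_grip, wide_b_grip's own z axis and vertical above 0.7 rad).
It fails at once if the bottle or the timer is moved by more than 25 mm (distance of any of bottle, timer from where it was at the start of the episode above 0.025 m).
It also fails if it takes over 102 s, if anything falls off the work surface, if the arm or the gripper's body presses on something with over 40 N, if the wrist force passes 120 N, or if a joint passes its speed limit or range.

## Working session

There is one attempt and no reset: what is moved stays moved. The work goes in short steps, Python scripts to look and compute and a shell command to move; the robot and the scene stay as the last step left them, time stands still between calls to the robot, and variables do not carry over. Pictures are saved under pics/ and viewed, and the job is handed in when it is done.

```bash
mkdir -p pics; python3 - <<'E'
from station import r,capture
import cv2,numpy as np,pickle
print(r.sense()); print(r.grip_point_offset)
for n in("top","side"):
    c=capture(n); cv2.imwrite(f"pics/{n}0.png",c["img"]); pickle.dump(c,open(f"{n}0.pkl","wb"))
    print(n,c["fx"],c["fy"],c["cx"],c["cy"],c["dist_coeffs"]);print(np.round(c["world_from_camera"],4))
E
```

```text
{'time_s': 0.0, 'joints': array([ 8.40859398e+01,  2.20910655e+01,  3.79523409e-01, -3.04582057e-02,
       -6.84095716e+01, -1.48171169e+01]), 'joint_velocities': array([ 0.13411594, -0.10498673,  0.08358575, -0.01151707,  0.00313973,
        0.04659636]), 'effort': array([-1.02629660e-03, -3.90660810e+01,  1.87400919e+01,  4.21975359e+00,
        1.09536221e-02, -2.03362583e-04]), 'tcp_pos': array([0.22099632, 0.58398244, 0.22145083]), 'ee_rot': array([[ 9.35182128e-01, -3.54166465e-01, -7.09464296e-04],
       [-3.54167170e-01, -9.35179879e-01, -2.05160163e-03],
       [ 6.31317619e-05,  2.16989014e-03, -9.99997644e-01]]), 'wrist_force': array([-0.56227155,  0.20957547, -0.10384504]), 'moment': array([-0.00361215,  0.01605182, -0.02273956]), 'gripper_width': 1.0029119866497163}
-0.0187
top 546.6929202512761 546.6929202512761 317.7759210870601 243.70504866530962 [-0.00474536  0.          0.          0.          0.        ]
[[-0.0044 -0.9835  0.1807  0.3095]
 [-0.9998  0.0011 -0.018   0.0355]
 [ 0.0175 -0.1807 -0.9834  1.0425]
 [ 0.      0.      0.      1.    ]]
side 486.8037970349291 486.8037970349291 314.9006954564451 246.5513707932745 [-0.08007347  0.          0.          0.          0.        ]
[[-0.9494 -0.2177  0.2261  0.2647]
 [-0.3131  0.6052 -0.7319  0.7991]
 [ 0.0225 -0.7657 -0.6428  0.7846]
 [ 0.      0.      0.      1.    ]]
```

View pics/top0.png

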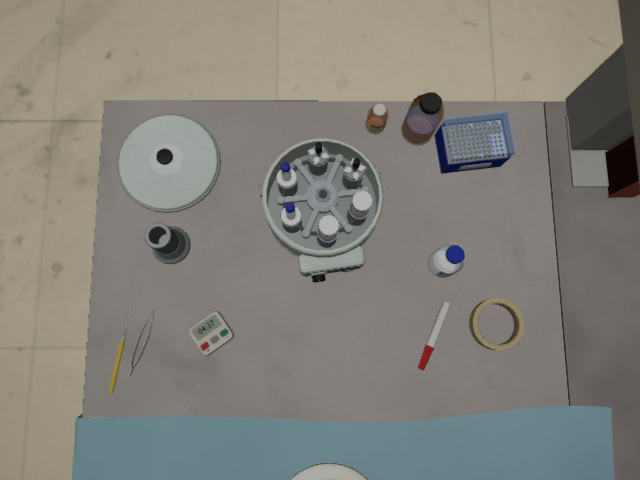

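View pics/side0.png

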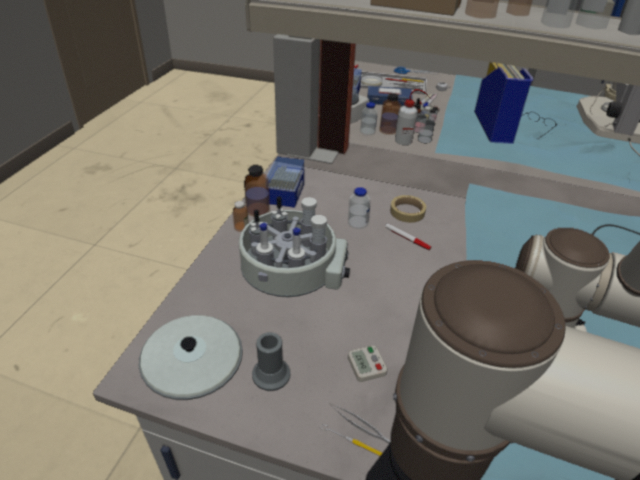

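The top view shows the rotor at about (322,195) with two blue-capped slims on the left, two black-grip carriers at the top and two white wides at lower right. The stand is at about (160,238), the timer at (211,333) and the bottle at (447,260). Next I'll enlarge both.

```bash
python3 - <<'E'
import cv2,pickle
def crop(n,x,y,w,h,s,o):
    im=pickle.load(open(n,"rb"))["img"][y:y+h,x:x+w]
    im=cv2.resize(im,None,fx=s,fy=s,interpolation=cv2.INTER_CUBIC)
    for i in range(0,w,10):
        cv2.line(im,(i*s,0),(i*s,8 if i%20 else 16),(0,255,255),1)
        if i%20==0: cv2.putText(im,str(x+i),(i*s,28),0,.4,(0,255,255),1)
    for i in range(0,h,10):
        cv2.line(im,(0,i*s),(8 if i%20 else 16,i*s),(0,255,255),1)
        if i%20==0: cv2.putText(im,str(y+i),(18,i*s+4),0,.4,(0,255,255),1)
    cv2.imwrite(o,im)
crop("top0.pkl",255,130,133,100,6,"pics/ct.png")
crop("top0.pkl",255,180,133,100,6,"pics/ct2.png")
crop("top0.pkl",130,205,80,70,8,"pics/cts.png")
crop("side0.pkl",230,185,130,110,5,"pics/cs.png")
crop("side0.pkl",240,320,60,75,8,"pics/css.png")
E
```

```text
(no output)
```

View pics/ct.png

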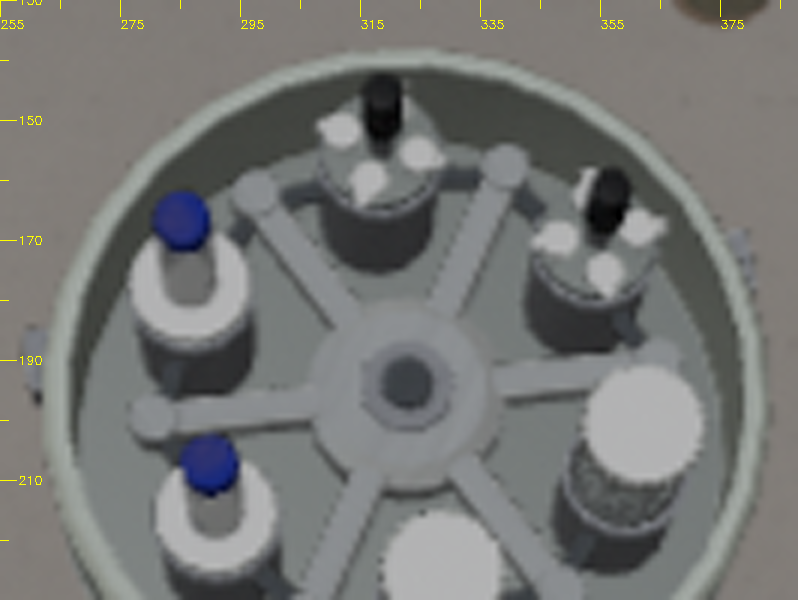

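View pics/ct2.png

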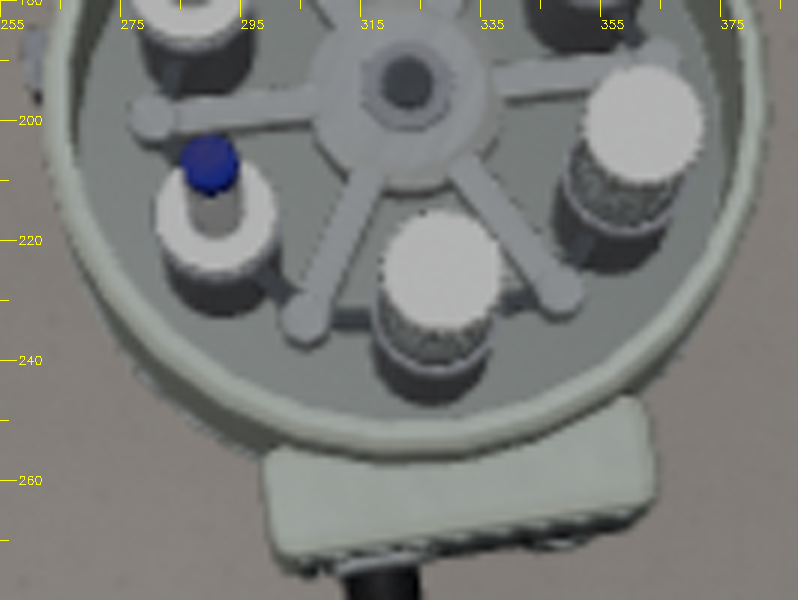

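View pics/cts.png

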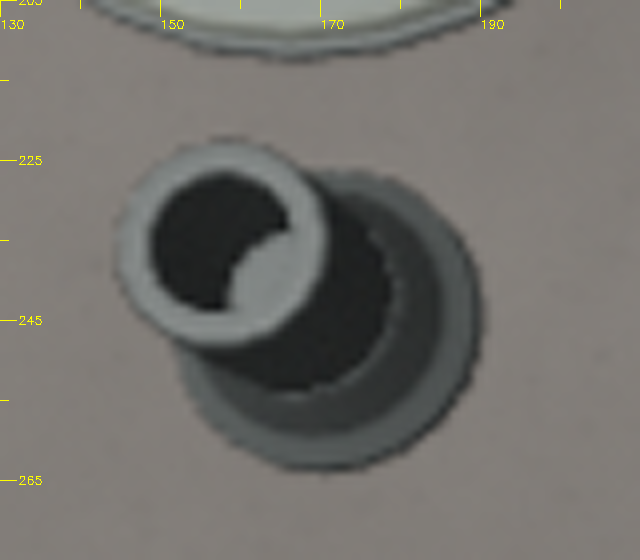

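View pics/cs.png

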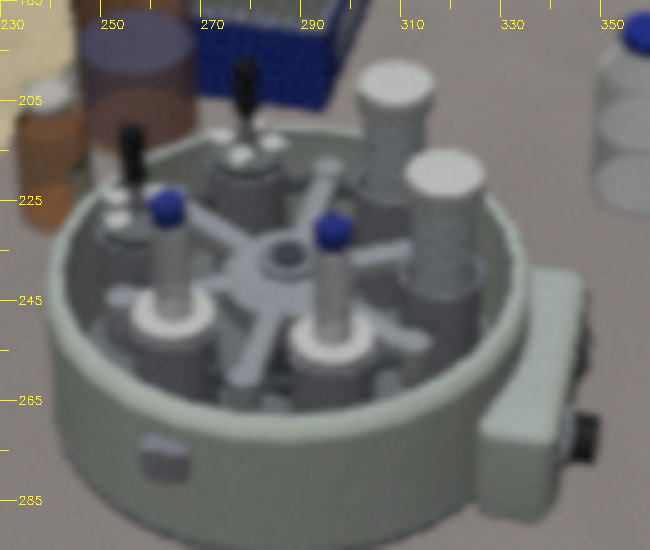

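View pics/css.png

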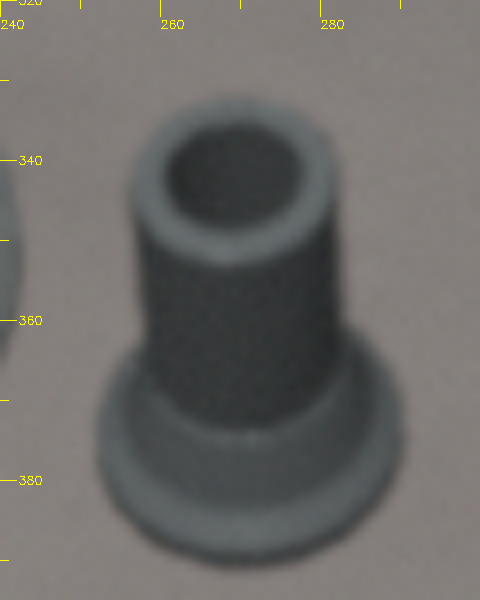

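```bash
cat > h.py <<'E'
import cv2,pickle,numpy as np
from scipy.optimize import least_squares
def proj(c,P):
    P=np.atleast_2d(P).astype(float); T=np.linalg.inv(c["world_from_camera"])
    K=np.array([[c["fx"],0,c["cx"]],[0,c["fy"],c["cy"]],[0,0,1]])
    return cv2.projectPoints(P,cv2.Rodrigues(T[:3,:3])[0],T[:3,3],K,np.array(c["dist_coeffs"]))[0][:,0]
def tri(ct,cs,a,b):
    s=least_squares(lambda p:np.r_[proj(ct,p)[0]-a,proj(cs,p)[0]-b],[.5,0,.1]); return s.x,s.fun
E
cat > m.py <<'E'
from h import *
ct=pickle.load(open("top0.pkl","rb"));cs=pickle.load(open("side0.pkl","rb"))
M={"C1":((318.8,144.5),(256.4,211),54),"C2":((356.7,160.5),(279.2,198.6),54),"W1":((362.2,200.5),(309.4,201.4),55),"W2":((328.8,224.8),(319,219.4),55),
"S2":((290,207.2),(296.6,231),62),"S1":((285.3,166.8),(263.4,226.6),62)}
for k,(a,b,h) in M.items():
    p,f=tri(ct,cs,a,b); print(k,p.round(4),f.round(1))
print("stand",*[v.round(4) for v in tri(ct,cs,(157.6,235.3),(269.5,342.3))])
ks=list(M)
def mod(p,k):
    i=ks.index(k);th=p[3]-np.radians(60)*i
    return [p[0]+.07*np.cos(th),p[1]+.07*np.sin(th),p[2]+M[k][2]/1000]
def res(p): return np.concatenate([np.r_[proj(ct,mod(p,k))[0]-M[k][0],proj(cs,mod(p,k))[0]-M[k][1]] for k in ks])
s=least_squares(res,[.55,0,.1,.5]); print("axis,mouth z,th",s.x.round(4)); print(s.fun.reshape(-1,4).round(1))
for k in ks: print(k,np.round(mod(s.x,k),4))
for n,px,z in(("bottle",(447,258),.05),("timer",(211,333),.02)):
    q=least_squares(lambda p:proj(ct,[p[0],p[1],z])[0]-px,[.4,0]).x; print(n,q.round(3))
E
python3 m.py
```

```text
C1 [0.6426 0.0168 0.1602] [ 0.   0.2 -0.2 -0.1]
C2 [ 0.6149 -0.0474  0.1581] [ 0.   0.2 -0.3 -0.1]
W1 [ 0.5444 -0.055   0.1619] [-0.  -0.   0.1  0. ]
W2 [0.5034 0.001  0.1614] [-0.  -0.2  0.2  0.1]
S2 [0.5311 0.0649 0.1698] [-0.  -0.2  0.2  0.1]
S1 [0.6008 0.0731 0.1687] [-0.  -0.2  0.3  0.1]
stand [0.498  0.2983 0.1008] [-0.0206 -0.151   0.1472  0.047 ]
axis,mouth z,th [0.5728 0.0089 0.1064 0.1125]
[[ 0.   0.2 -0.1 -0.1]
 [ 0.2  0.  -0.1 -0.9]
 [ 0.1 -0.2 -0.1  0.1]
 [-0.  -0.1  0.3  0.1]
 [-0.2 -0.   0.1  0.7]
 [-0.  -0.2  0.3  0.2]]
C1 [0.6424 0.0168 0.1604]
C2 [ 0.6144 -0.0474  0.1604]
W1 [ 0.5449 -0.0553  0.1614]
W2 [0.5033 0.0011 0.1614]
S2 [0.5313 0.0652 0.1684]
S1 [0.6008 0.0731 0.1684]
bottle [ 0.465 -0.221]
timer [0.33  0.214]
```

Triangulated heights match the text: stand mouth 0.1008 against 0.100, vessels fit the rotor model with residuals under 1 px. The rotor axis is at (0.573, 0.009) and the mouths at z = 0.106.

Plan:
1. W2 to the stand.
2. C2 to W2's slot.
3. S1 to C2's slot.
4. W2 to S1's slot.

First I'll square the tool to the world axes and move towards W2.

```bash
python3 -m crank '[{"delta_rot":[0,0,-0.181],"linear":[0,0,0],"gripper":57},{"delta_rot":[0,0,-0.181],"linear":[0,0,0],"gripper":57},{"delta_rot":[0,0,0],"linear":[0.028,0.055,0],"gripper":57},{"delta_rot":[0,0,0],"linear":[0.028,0.055,0],"gripper":57},{"delta_rot":[0,0,0],"linear":[0.028,0.055,0],"gripper":57},{"delta_rot":[0,0,0],"linear":[0.028,0.055,0],"gripper":57},{"delta_rot":[0,0,0],"linear":[0.028,0.055,0],"gripper":57},{"delta_rot":[0,0,0],"linear":[0.028,0.055,0],"gripper":57},{"delta_rot":[0,0,0],"linear":[0.028,0.055,0],"gripper":57},{"delta_rot":[0,0,0],"linear":[0.028,0.055,0],"gripper":57}]'
```

```text
time_s: 1.35
tcp_pos: [0.4456, 0.1427, 0.2225]
ee_rot: [[1.0, 0.001, 0.0], [0.001, -1.0, 0.0], [0.0, -0.0, -1.0]]
wrist_force: [1.8, 0.3, -0.3]
gripper_width: 0.573
```

```bash
python3 -m crank '[{"delta_rot":[0,0,0],"linear":[0.019,0.047,0],"gripper":57},{"delta_rot":[0,0,0],"linear":[0.019,0.047,0],"gripper":57},{"delta_rot":[0,0,0],"linear":[0.019,0.047,0],"gripper":57},{"delta_rot":[0,0,0],"linear":[0,0,0.02],"gripper":57},{"delta_rot":[0,0,0],"linear":[0,0,0],"gripper":57}]'
cat > snap.py <<'E'
import sys,pickle,cv2
from station import r,capture
s=r.sense(); print(s["time_s"],s["tcp_pos"].round(4),s["wrist_force"].round(1),round(s["gripper_width"],3))
t=sys.argv[1]
for a in sys.argv[2:]:
    n,x,y,w,h,k=a.split(",");x,y,w,h,k=map(int,(x,y,w,h,k))
    c=capture(n);pickle.dump(c,open(f"{n}{t}.pkl","wb"))
    im=cv2.resize(c["img"][y:y+h,x:x+w],None,fx=k,fy=k,interpolation=cv2.INTER_CUBIC)
    for i in range(0,w,10): cv2.putText(im,str(x+i),(i*k,10),0,.35,(0,255,255),1);cv2.line(im,(i*k,12),(i*k,18),(0,255,255),1)
    for i in range(0,h,10): cv2.putText(im,str(y+i),(8,i*k+4),0,.35,(0,255,255),1);cv2.line(im,(0,i*k),(6,i*k),(0,255,255),1)
    cv2.imwrite(f"pics/{n}{t}.png",im)
E
python3 snap.py 1 side,220,130,160,120,5
```

```text
time_s: 1.98
tcp_pos: [0.501, 0.0027, 0.2008]
ee_rot: [[1.0, -0.002, -0.005], [-0.002, -1.0, -0.001], [-0.005, 0.001, -1.0]]
wrist_force: [0.4, 0.2, 0.5]
gripper_width: 0.574
1.975 [0.501  0.0027 0.2008] [0.4 0.2 0.5] 0.574
```

View pics/side1.png

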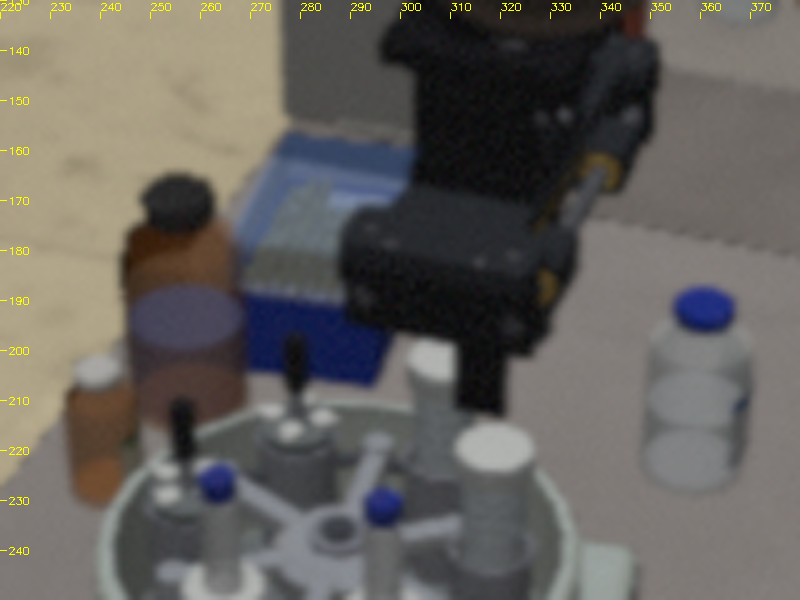

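```bash
python3 - <<'E'
from h import *
c=pickle.load(open("side1.pkl","rb"))
print(proj(c,[[.501,.0027+y,.2008] for y in(-.04,-.025,0,.025,.04)]).round(1))
print(proj(c,[[.501+x,.0027+.04,.2008] for x in(-.0095,.0095)]).round(1))
E
```

```text
[[326.3 194.9]
 [324.2 198.6]
 [320.6 205. ]
 [316.9 211.6]
 [314.6 215.7]]
[[319.  216.7]
 [310.1 214.8]]
```

```bash
python3 -m crank '[{"delta_rot":[0,0,0],"linear":[0.002,0.0015,0.025],"gripper":57},{"delta_rot":[0,0,0],"linear":[0,0,0.025],"gripper":57},{"delta_rot":[0,0,0],"linear":[0,0,0.015],"gripper":57},{"delta_rot":[0,0,0],"linear":[0,0,0],"gripper":0},{"delta_rot":[0,0,0],"linear":[0,0,0],"gripper":0},{"delta_rot":[0,0,0],"linear":[0,0,0],"gripper":0},{"delta_rot":[0,0,0],"linear":[0,0,0],"gripper":0}]'
```

```text
time_s: 2.9
tcp_pos: [0.5051, 0.0023, 0.1387]
ee_rot: [[1.0, 0.001, 0.003], [0.001, -1.0, 0.0], [0.003, -0.0, -1.0]]
wrist_force: [0.5, 0.0, 3.0]
gripper_width: 0.384
```

```bash
python3 -m crank '[{"delta_rot":[0,0,0],"linear":[0,0,-0.01],"gripper":0},{"delta_rot":[0,0,0],"linear":[0,0,-0.03],"gripper":0},{"delta_rot":[0,0,0],"linear":[0,0,-0.04],"gripper":0},{"delta_rot":[0,0,0],"linear":[0,0,-0.04],"gripper":0},{"delta_rot":[0,0,0],"linear":[0,0,-0.025],"gripper":0},{"delta_rot":[0,0,0],"linear":[0,0,0],"gripper":0}]'; python3 snap.py 2 side,220,130,160,120,5 top,250,130,160,120,5
```

```text
time_s: 3.65
tcp_pos: [0.5051, 0.0023, 0.285]
ee_rot: [[1.0, 0.0, 0.005], [0.0, -1.0, 0.001], [0.005, -0.001, -1.0]]
wrist_force: [-0.0, 0.1, -1.5]
gripper_width: 0.379
3.65 [0.5051 0.0023 0.285 ] [-0.   0.1 -1.5] 0.379
```

View pics/side2.png

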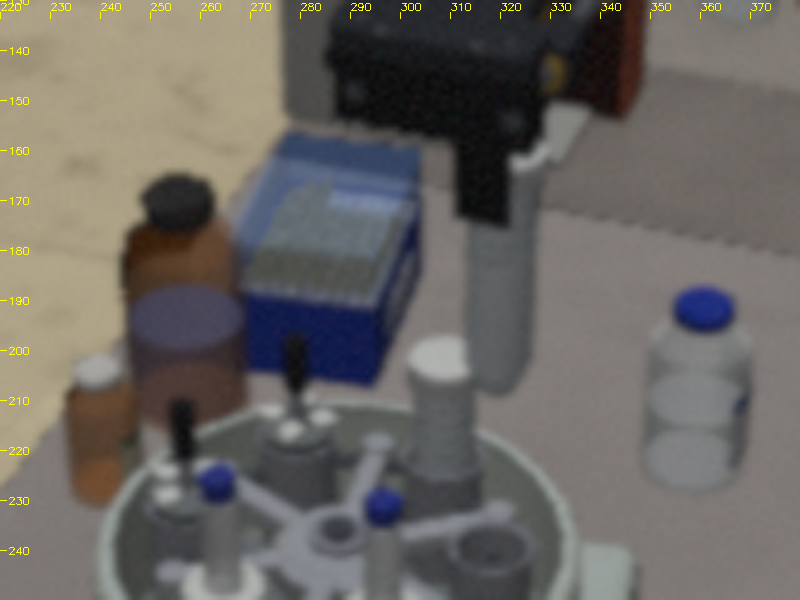

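View pics/top2.png

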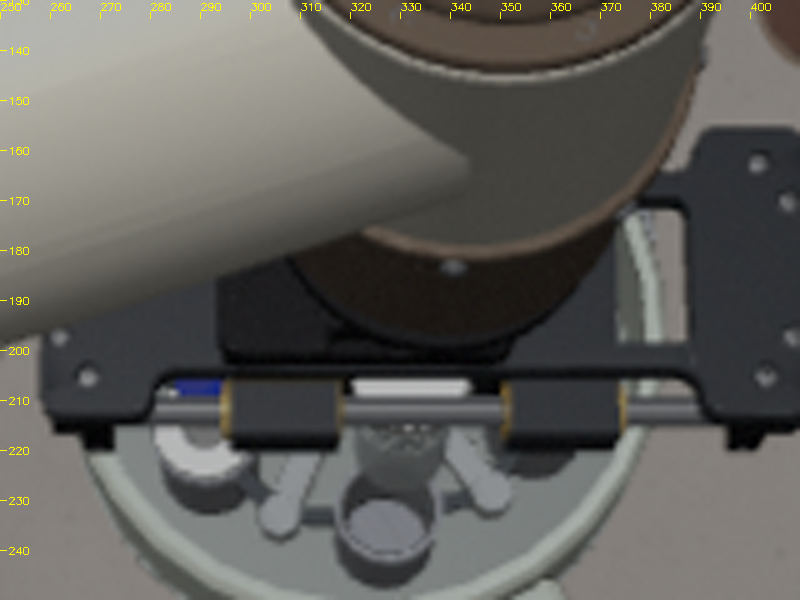

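```bash
python3 -m crank '[{"delta_rot":[0,0,0],"linear":[-0.001,-0.04,0],"gripper":0},{"delta_rot":[0,0,0],"linear":[-0.001,-0.055,0],"gripper":0},{"delta_rot":[0,0,0],"linear":[-0.001,-0.055,0],"gripper":0},{"delta_rot":[0,0,0],"linear":[-0.001,-0.055,0],"gripper":0},{"delta_rot":[0,0,0],"linear":[-0.001,-0.052,0],"gripper":0},{"delta_rot":[0,0,0],"linear":[0,-0.04,0.03],"gripper":0},{"delta_rot":[0,0,0],"linear":[0,0,0.03],"gripper":0},{"delta_rot":[0,0,0],"linear":[0,0,0],"gripper":0},{"delta_rot":[0,0,0],"linear":[0,0,0],"gripper":0}]'; python3 snap.py 3 side,200,260,130,120,6 top,100,180,130,100,6
```

```text
time_s: 4.88
tcp_pos: [0.4997, 0.2988, 0.223]
ee_rot: [[1.0, 0.0, 0.001], [0.0, -1.0, -0.0], [0.001, 0.0, -1.0]]
wrist_force: [0.8, -0.6, -0.8]
gripper_width: 0.383
4.875 [0.4997 0.2988 0.223 ] [ 0.8 -0.6 -0.8] 0.383
```

View pics/side3.png

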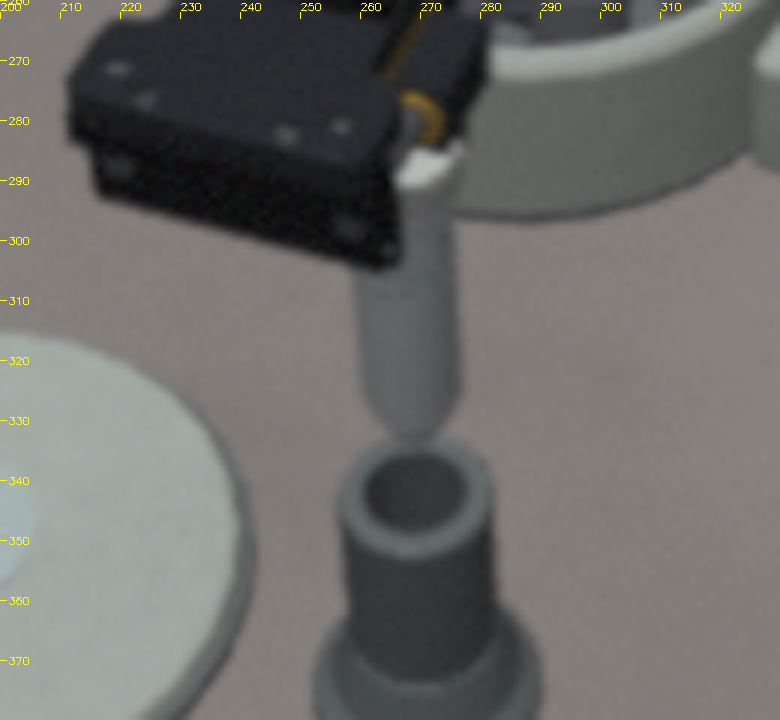

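View pics/top3.png

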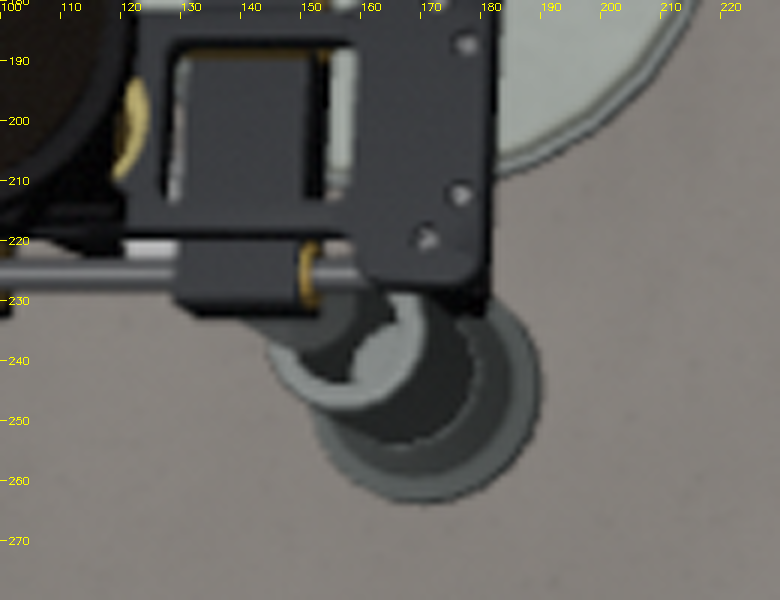

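```bash
python3 - <<'E'
from h import *
c=pickle.load(open("side3.pkl","rb"))
print(proj(c,[[.498,.2983,z] for z in(.1337,.16,.1)]).round(1)); print(proj(c,[[.500,.2983,.1337],[.498,.3003,.1337]]).round(1))
c=pickle.load(open("top3.pkl","rb"));print(proj(c,[[.498,.2983,z] for z in(.1337,.16,.1)]).round(1))
E
```

```text
[[268.9 330.3]
 [268.3 320.1]
 [269.7 342.7]]
[[267.8 330. ]
 [268.5 331.1]]
[[152.3 231.4]
 [147.8 228.1]
 [157.7 235.3]]
```

```bash
python3 -m crank '[{"delta_rot":[0,0,0],"linear":[0,0,0.02],"gripper":0},{"delta_rot":[0,0,0],"linear":[0,0,0.015],"gripper":0},{"delta_rot":[0,0,0],"linear":[0,0,0.01],"gripper":0},{"delta_rot":[0,0,0],"linear":[0,0,0.01],"gripper":0},{"delta_rot":[0,0,0],"linear":[0,0,0],"gripper":0}]'
```

```text
time_s: 5.6
tcp_pos: [0.4995, 0.2995, 0.1673]
ee_rot: [[1.0, 0.0, 0.001], [0.0, -1.0, 0.001], [0.001, -0.001, -1.0]]
wrist_force: [1.2, 0.4, -2.3]
gripper_width: 0.38
```

```bash
python3 -m crank '[{"delta_rot":[0,0,0],"linear":[0,0,0.015],"gripper":0},{"delta_rot":[0,0,0],"linear":[0,0,0.01],"gripper":0},{"delta_rot":[0,0,0],"linear":[0,0,0.007],"gripper":0},{"delta_rot":[0,0,0],"linear":[0,0,0.002],"gripper":0},{"delta_rot":[0,0,0],"linear":[0,0,0],"gripper":0}]'
```

```text
time_s: 6.22
tcp_pos: [0.5002, 0.2995, 0.1349]
ee_rot: [[1.0, 0.001, 0.003], [0.001, -1.0, 0.001], [0.003, -0.001, -1.0]]
wrist_force: [-0.2, -0.1, 4.1]
gripper_width: 0.382
```

```bash
python3 -m crank '[{"delta_rot":[0,0,0],"linear":[0,0,0.001],"gripper":57},{"delta_rot":[0,0,0],"linear":[0,0,0],"gripper":57},{"delta_rot":[0,0,0],"linear":[0,0,0],"gripper":57},{"delta_rot":[0,0,0],"linear":[0,0,-0.03],"gripper":57},{"delta_rot":[0,0,0],"linear":[0,0,-0.04],"gripper":57},{"delta_rot":[0,0,0],"linear":[0,0,0],"gripper":57}]'; python3 snap.py 4 side,200,260,130,120,6
```

```text
time_s: 6.98
tcp_pos: [0.5008, 0.3003, 0.206]
ee_rot: [[1.0, 0.001, 0.006], [0.001, -1.0, 0.005], [0.006, -0.005, -1.0]]
wrist_force: [-0.7, 0.7, -0.8]
gripper_width: 0.571
6.975 [0.5008 0.3003 0.206 ] [-0.7  0.7 -0.8] 0.571
```

View pics/side4.png

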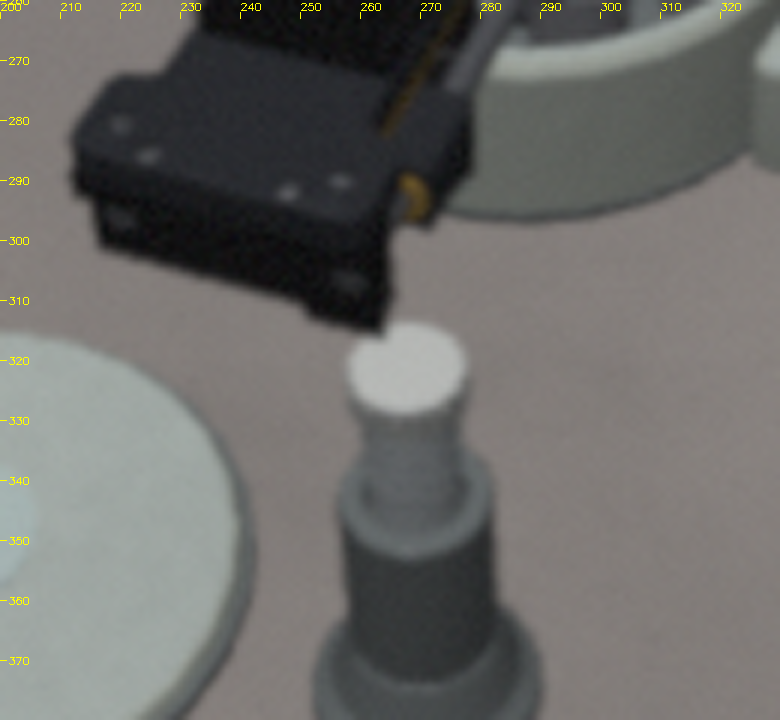

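```bash
python3 -m crank '[{"delta_rot":[0,0,0],"linear":[0.0165,0.0495,0],"gripper":34},{"delta_rot":[0,0,0],"linear":[0.0165,0.0495,0],"gripper":34},{"delta_rot":[0,0,0],"linear":[0.0165,0.0495,0],"gripper":34},{"delta_rot":[0,0,0],"linear":[0.0165,0.0495,0],"gripper":34},{"delta_rot":[0,0,0],"linear":[0.0165,0.0495,0],"gripper":34},{"delta_rot":[0,0,0],"linear":[0.0165,0.0495,0],"gripper":34},{"delta_rot":[0,0,0],"linear":[0.017,0.049,0.015],"gripper":34},{"delta_rot":[0,0,0],"linear":[0,0,0],"gripper":34},{"delta_rot":[0,0,0],"linear":[0,0,0],"gripper":34}]'; python3 snap.py 5 side,220,140,130,120,6
```

```text
time_s: 8.15
tcp_pos: [0.6146, -0.047, 0.1862]
ee_rot: [[1.0, -0.0, -0.003], [-0.0, -1.0, -0.0], [-0.003, 0.0, -1.0]]
wrist_force: [1.3, -0.2, 0.6]
gripper_width: 0.338
8.15 [ 0.6146 -0.047   0.1862] [ 1.3 -0.2  0.6] 0.338
```

View pics/side5.png

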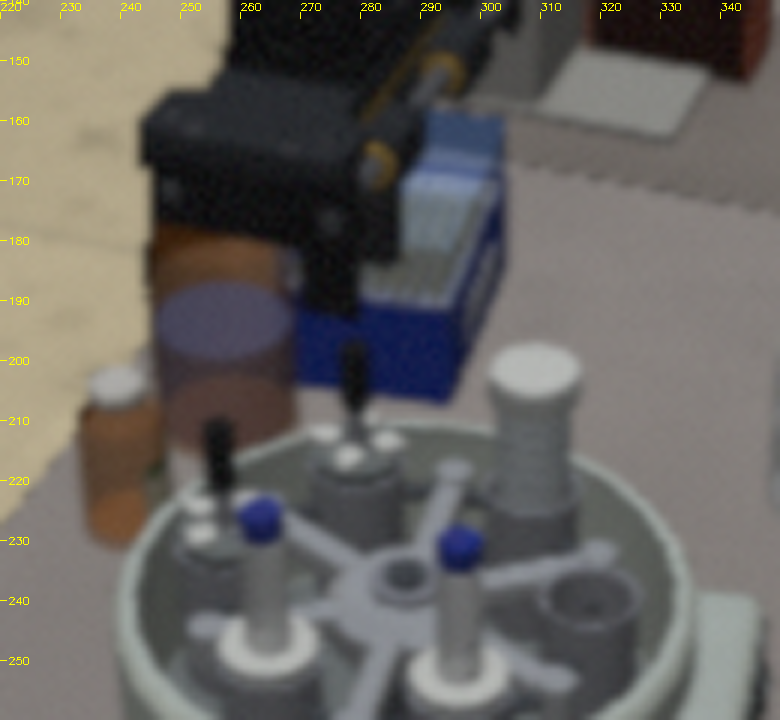

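```bash
python3 -m crank '[{"delta_rot":[0,0,0],"linear":[0,0,0.025],"gripper":34},{"delta_rot":[0,0,0],"linear":[0,0,0.02],"gripper":34},{"delta_rot":[0,0,0],"linear":[0,0,0.015],"gripper":34},{"delta_rot":[0,0,0],"linear":[0,0,0],"gripper":0},{"delta_rot":[0,0,0],"linear":[0,0,0],"gripper":0},{"delta_rot":[0,0,0],"linear":[0,0,0],"gripper":0},{"delta_rot":[0,0,0],"linear":[0,0,0],"gripper":0}]'; python3 snap.py 6 side,220,140,130,120,6
```

```text
time_s: 9.07
tcp_pos: [0.616, -0.0469, 0.1286]
ee_rot: [[1.0, 0.0, 0.002], [0.0, -1.0, 0.0], [0.002, -0.0, -1.0]]
wrist_force: [-0.7, -0.1, 2.4]
gripper_width: 0.122
9.075 [ 0.616  -0.0469  0.1286] [-0.7 -0.1  2.4] 0.122
```

View pics/side6.png

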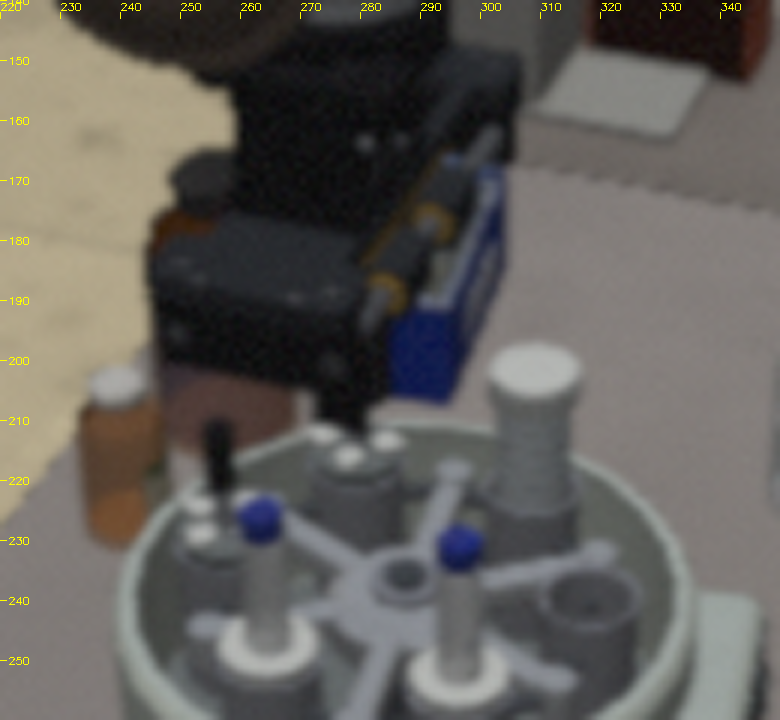

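```bash
python3 -m crank '[{"delta_rot":[0,0,0],"linear":[0,0,-0.01],"gripper":0},{"delta_rot":[0,0,0],"linear":[0,0,-0.03],"gripper":0},{"delta_rot":[0,0,0],"linear":[0,0,-0.04],"gripper":0},{"delta_rot":[0,0,0],"linear":[0,0,-0.04],"gripper":0},{"delta_rot":[0,0,0],"linear":[0,0,-0.02],"gripper":0},{"delta_rot":[0,0,0],"linear":[-0.037,-0.016,0],"gripper":0},{"delta_rot":[0,0,0],"linear":[-0.037,-0.016,0],"gripper":0},{"delta_rot":[0,0,0],"linear":[-0.037,-0.0165,0.02],"gripper":0},{"delta_rot":[0,0,0],"linear":[0,0,0.03],"gripper":0},{"delta_rot":[0,0,0],"linear":[0,0,0],"gripper":0}]'; python3 snap.py 7 side,240,160,130,120,6 top,255,150,130,120,6
```

```text
time_s: 10.38
tcp_pos: [0.5025, 0.0014, 0.2164]
ee_rot: [[1.0, 0.0, -0.004], [0.0, -1.0, -0.001], [-0.004, 0.001, -1.0]]
wrist_force: [0.3, 0.4, -0.4]
gripper_width: 0.125
10.375 [0.5025 0.0014 0.2164] [ 0.3  0.4 -0.4] 0.125
```

View pics/side7.png

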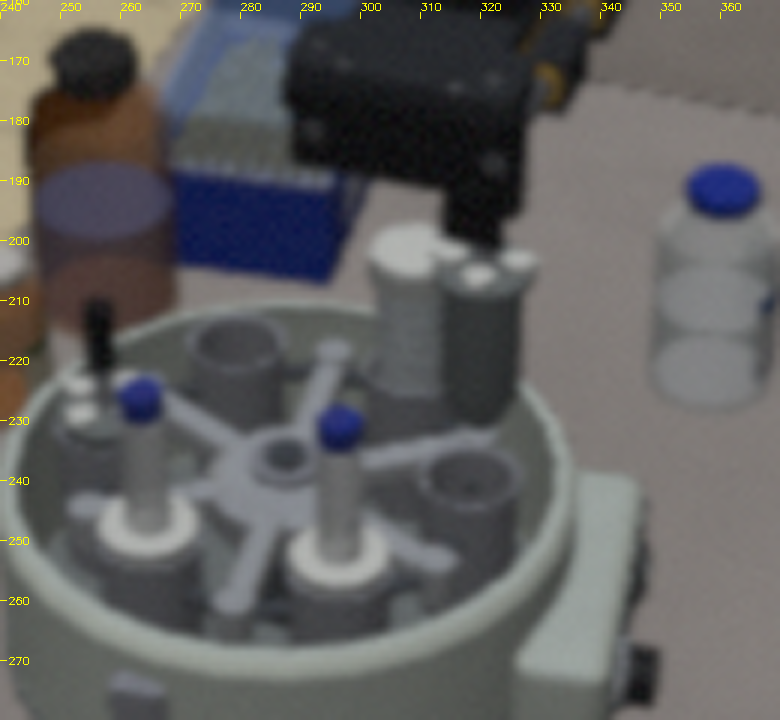

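View pics/top7.png

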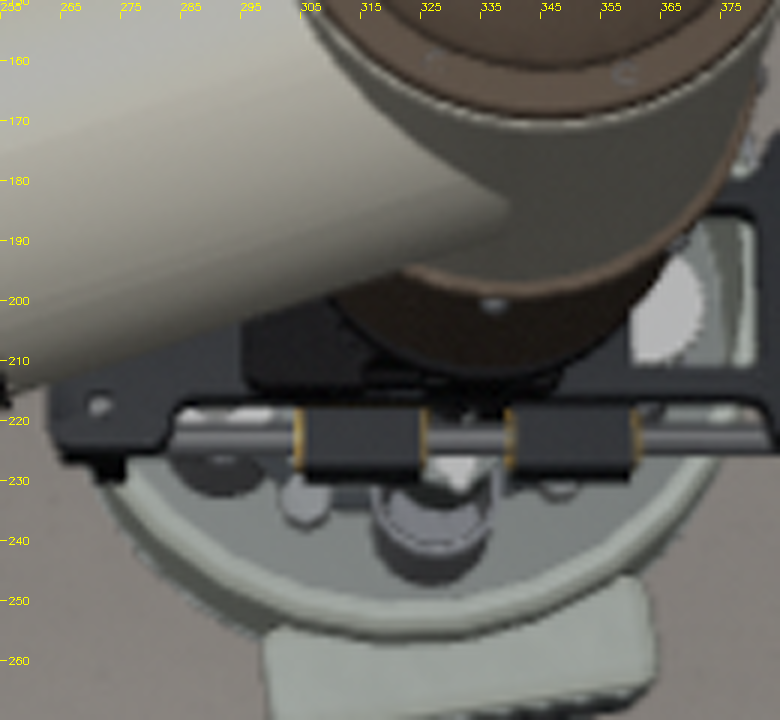

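```bash
python3 - <<'E'
from h import *
c=pickle.load(open("side7.pkl","rb"))
print(proj(c,[[.5033,.0011,z] for z in(.1364,.166,.1964,.1064)]).round(1))
E
```

```text
[[318.9 228.8]
 [319.3 217.8]
 [319.7 206.1]
 [318.5 239.5]]
```

```bash
python3 -m crank '[{"delta_rot":[0,0,0],"linear":[0.001,0,0.02],"gripper":0},{"delta_rot":[0,0,0],"linear":[0,0,0.015],"gripper":0},{"delta_rot":[0,0,0],"linear":[0,0,0.01],"gripper":0},{"delta_rot":[0,0,0],"linear":[0,0,0.01],"gripper":0},{"delta_rot":[0,0,0],"linear":[0,0,0],"gripper":0}]'
```

```text
time_s: 11.1
tcp_pos: [0.505, 0.0014, 0.1619]
ee_rot: [[1.0, 0.0, -0.002], [0.0, -1.0, -0.001], [-0.002, 0.001, -1.0]]
wrist_force: [0.5, -0.1, -1.1]
gripper_width: 0.128
```

```bash
python3 -m crank '[{"delta_rot":[0,0,0],"linear":[0,0,0.015],"gripper":0},{"delta_rot":[0,0,0],"linear":[0,0,0.01],"gripper":0},{"delta_rot":[0,0,0],"linear":[0,0,0.007],"gripper":0},{"delta_rot":[0,0,0],"linear":[0,0,0.002],"gripper":0},{"delta_rot":[0,0,0],"linear":[0,0,0],"gripper":0}]'
```

```text
time_s: 11.72
tcp_pos: [0.5055, 0.0017, 0.1287]
ee_rot: [[1.0, 0.0, 0.001], [0.0, -1.0, 0.0], [0.001, -0.0, -1.0]]
wrist_force: [0.7, -0.2, -0.8]
gripper_width: 0.128
```

```bash
python3 -m crank '[{"delta_rot":[0,0,0],"linear":[0,0,0.001],"gripper":36},{"delta_rot":[0,0,0],"linear":[0,0,0],"gripper":36},{"delta_rot":[0,0,0],"linear":[0,0,0],"gripper":36},{"delta_rot":[0,0,0],"linear":[0,0,-0.03],"gripper":36},{"delta_rot":[0,0,0],"linear":[0,0,-0.045],"gripper":40},{"delta_rot":[0,0,0],"linear":[0.032,-0.024,0],"gripper":40},{"delta_rot":[0,0,0],"linear":[0.032,-0.024,0],"gripper":40},{"delta_rot":[0,0,0],"linear":[0.0325,-0.024,0],"gripper":40},{"delta_rot":[0,0,0],"linear":[0,0,0],"gripper":40},{"delta_rot":[0,0,0],"linear":[0,0,0],"gripper":40}]'; python3 snap.py 8 side,220,160,130,120,6
```

```text
time_s: 12.98
tcp_pos: [0.6012, 0.0734, 0.202]
ee_rot: [[1.0, 0.0, -0.001], [0.0, -1.0, -0.0], [-0.001, 0.0, -1.0]]
wrist_force: [-0.1, -0.0, -0.1]
gripper_width: 0.399
12.975 [0.6012 0.0734 0.202 ] [-0.1 -0.  -0.1] 0.399
```

View pics/side8.png

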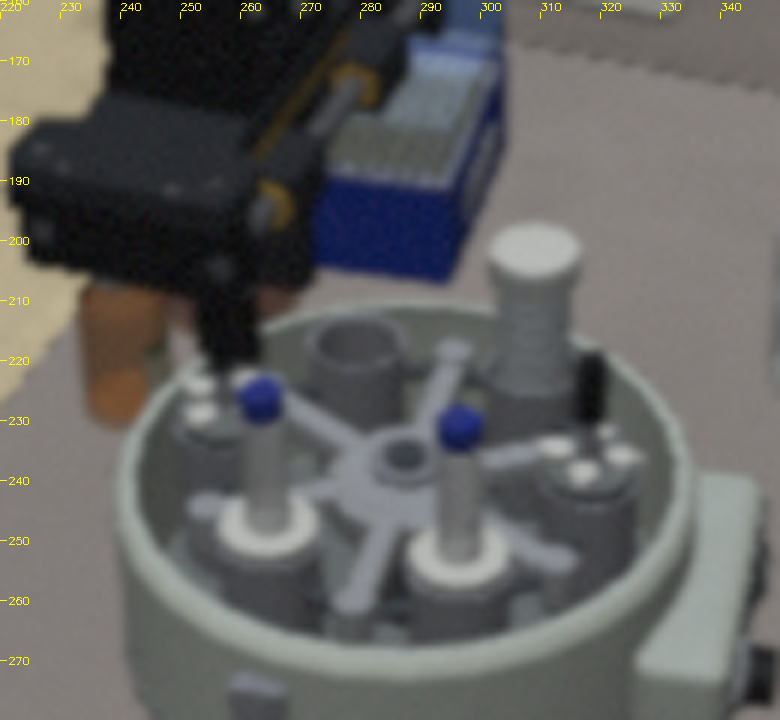

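The carrier stands in the front-right slot (stem at about (317,225)), and the fingers are over S1 (cap at (263,226)). Next: descend, grip and lift.

```bash
python3 -m crank '[{"delta_rot":[0,0,0],"linear":[0,0,0.03],"gripper":40},{"delta_rot":[0,0,0],"linear":[0,0,0.03],"gripper":40},{"delta_rot":[0,0,0],"linear":[0,0,0.015],"gripper":40},{"delta_rot":[0,0,0],"linear":[0,0,0],"gripper":0},{"delta_rot":[0,0,0],"linear":[0,0,0],"gripper":0},{"delta_rot":[0,0,0],"linear":[0,0,0],"gripper":0},{"delta_rot":[0,0,0],"linear":[0,0,0],"gripper":0}]'
```

```text
time_s: 13.9
tcp_pos: [0.6026, 0.0738, 0.1289]
ee_rot: [[1.0, 0.001, 0.003], [0.001, -1.0, 0.001], [0.003, -0.001, -1.0]]
wrist_force: [0.4, 0.6, 2.3]
gripper_width: 0.225
```

```bash
python3 -m crank '[{"delta_rot":[0,0,0],"linear":[0,0,0],"gripper":0},{"delta_rot":[0,0,0],"linear":[0,0,0],"gripper":0}]'; python3 snap.py 9 side,220,160,130,120,6
```

```text
time_s: 14.15
tcp_pos: [0.6027, 0.0738, 0.1288]
ee_rot: [[1.0, 0.001, 0.002], [0.001, -1.0, 0.0], [0.002, -0.0, -1.0]]
wrist_force: [1.0, -0.6, 6.1]
gripper_width: 0.227
14.15 [0.6027 0.0738 0.1288] [ 1.  -0.6  6.1] 0.227
```

View pics/side9.png

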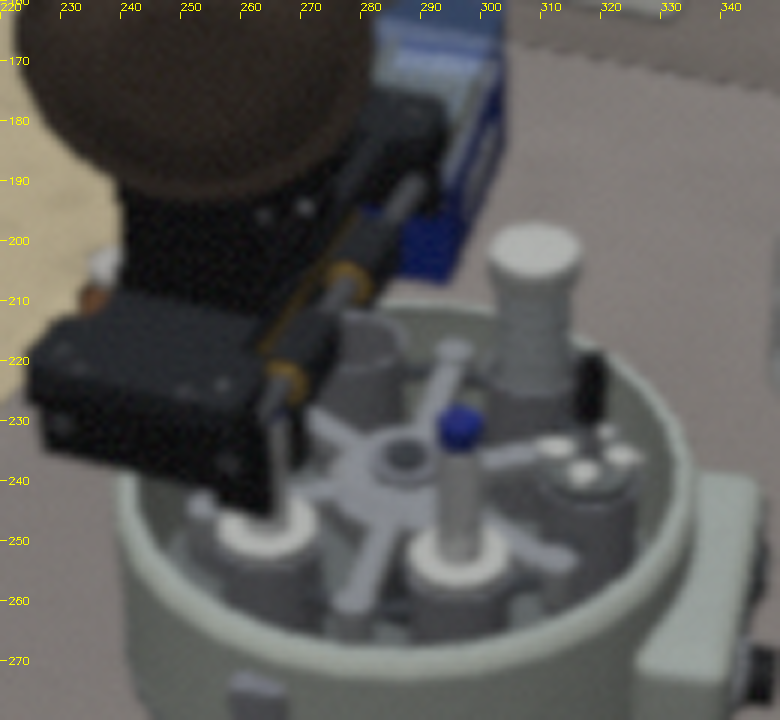

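```bash
python3 -m crank '[{"delta_rot":[0,0,0],"linear":[0,0,-0.01],"gripper":0},{"delta_rot":[0,0,0],"linear":[0,0,-0.015],"gripper":0},{"delta_rot":[0,0,0],"linear":[0,0,0],"gripper":0}]'; python3 snap.py 10 side,220,160,130,120,6
```

```text
time_s: 14.58
tcp_pos: [0.6027, 0.0739, 0.1542]
ee_rot: [[1.0, 0.0, 0.003], [0.0, -1.0, 0.001], [0.003, -0.001, -1.0]]
wrist_force: [-0.2, -0.4, -0.7]
gripper_width: 0.222
14.575 [0.6027 0.0739 0.1542] [-0.2 -0.4 -0.7] 0.222
```

View pics/side10.png

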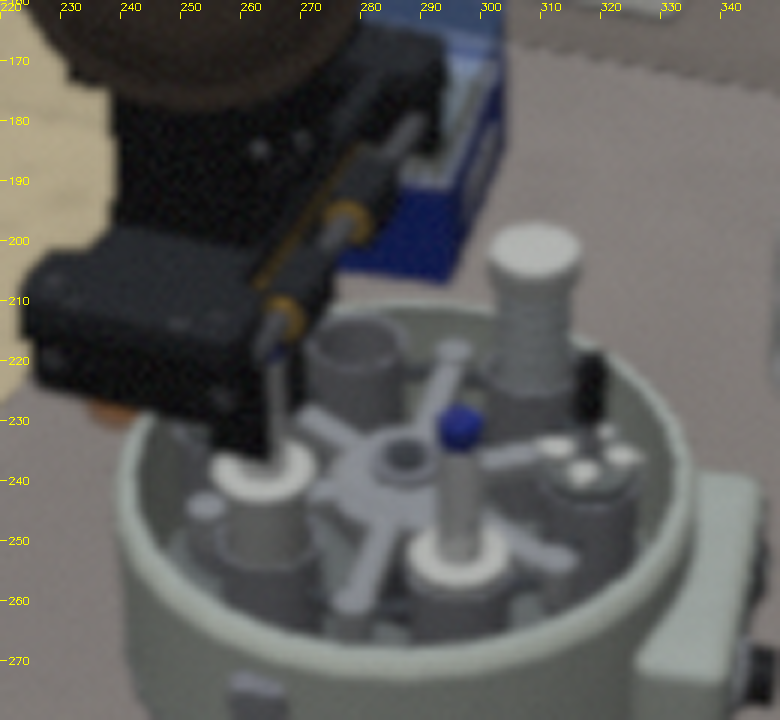

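```bash
python3 -m crank '[{"delta_rot":[0,0,0],"linear":[0,0,-0.04],"gripper":0},{"delta_rot":[0,0,0],"linear":[0,0,-0.045],"gripper":0},{"delta_rot":[0,0,0],"linear":[0,0,-0.03],"gripper":0},{"delta_rot":[0,0,0],"linear":[0.0045,0.04,0],"gripper":0},{"delta_rot":[0,0,0],"linear":[0.0045,0.04,0],"gripper":0},{"delta_rot":[0,0,0],"linear":[0.0045,0.0405,0.02],"gripper":0},{"delta_rot":[0,0,0],"linear":[0,0,0.03],"gripper":0},{"delta_rot":[0,0,0],"linear":[0,0,0],"gripper":0},{"delta_rot":[0,0,0],"linear":[0,0,0],"gripper":0}]'; python3 snap.py 11 side,220,140,130,120,6
```

```text
time_s: 15.75
tcp_pos: [0.6159, -0.0466, 0.2185]
ee_rot: [[1.0, 0.001, 0.001], [0.001, -1.0, -0.0], [0.001, 0.0, -1.0]]
wrist_force: [-0.5, 0.4, 0.3]
gripper_width: 0.224
15.75 [ 0.6159 -0.0466  0.2185] [-0.5  0.4  0.3] 0.224
```

View pics/side11.png

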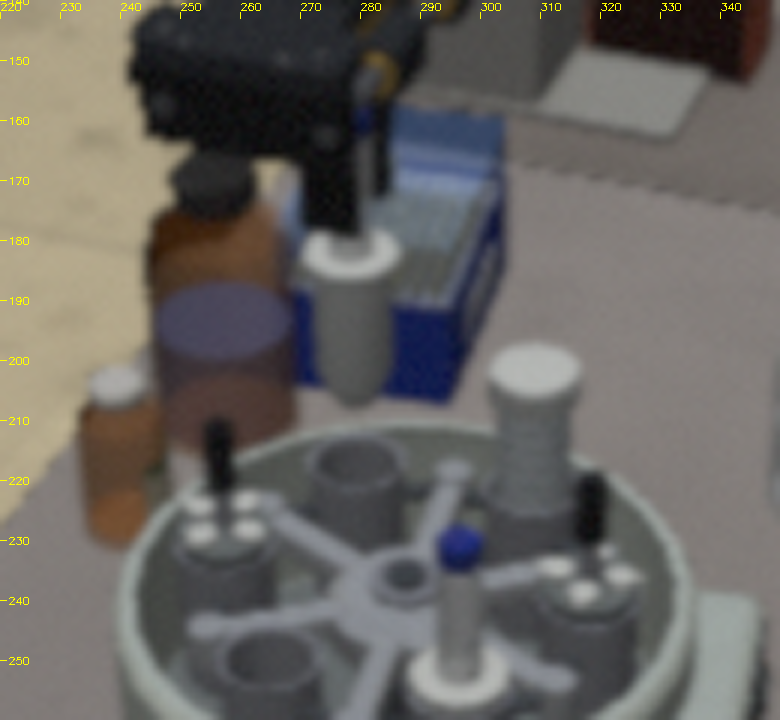

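```bash
python3 - <<'E'
from h import *
c=pickle.load(open("side11.pkl","rb"))
print(proj(c,[[.6144,-.0474,z] for z in(.1364,.166,.1964,.1064)]).round(1))
E
```

```text
[[279.3 206.4]
 [279.  195.7]
 [278.7 184.2]
 [279.6 216.9]]
```

The sleeve sits at column 278.9 (expected 279.0) over the empty mouth at 279.7, so they line up.

```bash
python3 -m crank '[{"delta_rot":[0,0,0],"linear":[0,0,0.02],"gripper":0},{"delta_rot":[0,0,0],"linear":[0,0,0.015],"gripper":0},{"delta_rot":[0,0,0],"linear":[0,0,0.01],"gripper":0},{"delta_rot":[0,0,0],"linear":[0,0,0.01],"gripper":0},{"delta_rot":[0,0,0],"linear":[0,0,0],"gripper":0}]'
```

```text
time_s: 16.42
tcp_pos: [0.615, -0.0469, 0.1617]
ee_rot: [[1.0, 0.0, -0.002], [0.0, -1.0, -0.0], [-0.002, 0.0, -1.0]]
wrist_force: [-0.4, -0.5, -0.5]
gripper_width: 0.223
```

```bash
python3 -m crank '[{"delta_rot":[0,0,0],"linear":[0,0,0.015],"gripper":0},{"delta_rot":[0,0,0],"linear":[0,0,0.01],"gripper":0},{"delta_rot":[0,0,0],"linear":[0,0,0.007],"gripper":0},{"delta_rot":[0,0,0],"linear":[0,0,0.002],"gripper":0},{"delta_rot":[0,0,0],"linear":[0,0,0],"gripper":0}]'
```

```text
time_s: 17.05
tcp_pos: [0.6156, -0.0469, 0.1289]
ee_rot: [[1.0, 0.0, 0.001], [0.0, -1.0, 0.0], [0.001, -0.0, -1.0]]
wrist_force: [-0.4, 0.9, 1.4]
gripper_width: 0.225
```

```bash
python3 -m crank '[{"delta_rot":[0,0,0],"linear":[0,0,0.001],"gripper":42},{"delta_rot":[0,0,0],"linear":[0,0,0],"gripper":42},{"delta_rot":[0,0,0],"linear":[0,0,0],"gripper":42},{"delta_rot":[0,0,0],"linear":[0,0,-0.03],"gripper":42},{"delta_rot":[0,0,0],"linear":[0,0,-0.045],"gripper":42},{"delta_rot":[0,0,0],"linear":[0,0,0],"gripper":42}]'; python3 snap.py 12 side,220,140,130,120,6
```

```text
time_s: 17.8
tcp_pos: [0.6177, -0.0468, 0.207]
ee_rot: [[1.0, 0.001, 0.009], [0.001, -1.0, 0.0], [0.009, -0.0, -1.0]]
wrist_force: [0.6, -1.3, -0.0]
gripper_width: 0.421
17.8 [ 0.6177 -0.0468  0.207 ] [ 0.6 -1.3 -0. ] 0.421
```

View pics/side12.png

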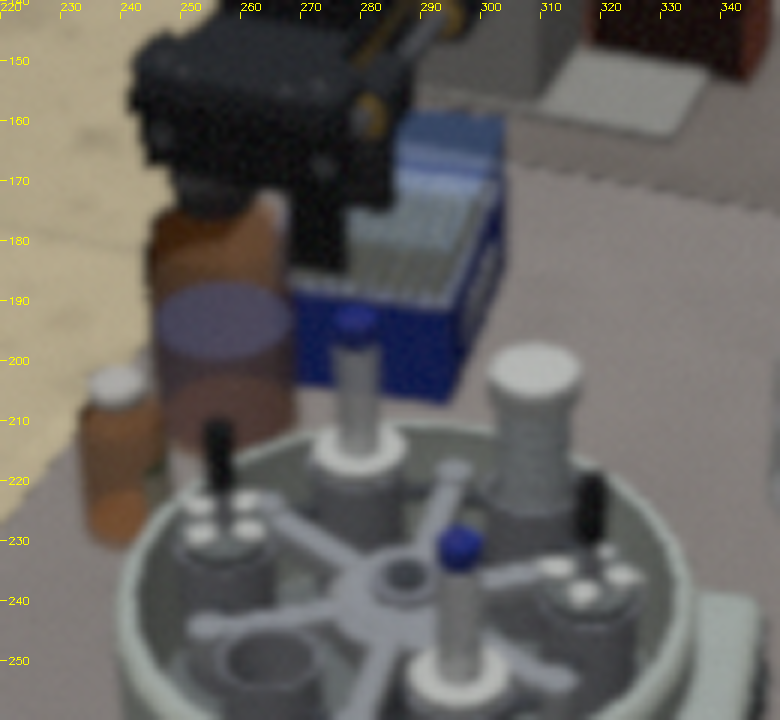

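S1 is seated in the back slot with its collar on the rim at (279,215). Now to the parked wide tube on the stand.

```bash
python3 -m crank '[{"delta_rot":[0,0,0],"linear":[-0.0165,-0.0494,0],"gripper":42},{"delta_rot":[0,0,0],"linear":[-0.0165,-0.0494,0],"gripper":42},{"delta_rot":[0,0,0],"linear":[-0.0165,-0.0494,0],"gripper":42},{"delta_rot":[0,0,0],"linear":[-0.0165,-0.0494,0],"gripper":57},{"delta_rot":[0,0,0],"linear":[-0.0165,-0.0494,0],"gripper":57},{"delta_rot":[0,0,0],"linear":[-0.017,-0.0494,0],"gripper":57},{"delta_rot":[0,0,0],"linear":[-0.017,-0.0494,0],"gripper":57},{"delta_rot":[0,0,0],"linear":[0,0,0],"gripper":57},{"delta_rot":[0,0,0],"linear":[0,0,0],"gripper":57}]'; python3 snap.py 13 side,200,260,130,120,6
```

```text
time_s: 18.98
tcp_pos: [0.4981, 0.2985, 0.2014]
ee_rot: [[1.0, 0.001, -0.002], [0.001, -1.0, -0.002], [-0.002, 0.002, -1.0]]
wrist_force: [-0.6, -0.9, -0.5]
gripper_width: 0.566
18.975 [0.4981 0.2985 0.2014] [-0.6 -0.9 -0.5] 0.566
```

View pics/side13.png

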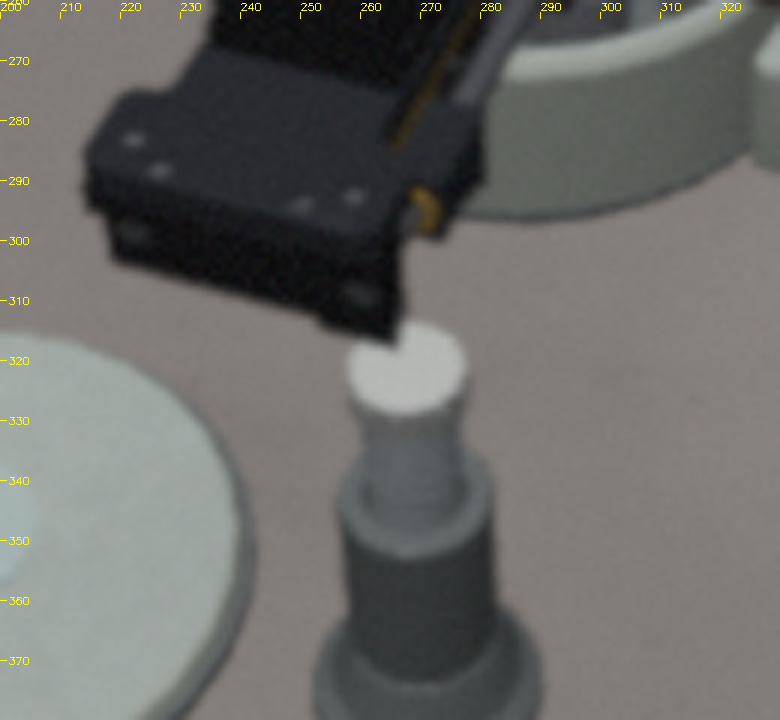

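```bash
python3 -m crank '[{"delta_rot":[0,0,0],"linear":[0.0015,-0.001,0.03],"gripper":57},{"delta_rot":[0,0,0],"linear":[0,0,0.025],"gripper":57},{"delta_rot":[0,0,0],"linear":[0,0,0.013],"gripper":57},{"delta_rot":[0,0,0],"linear":[0,0,0],"gripper":0},{"delta_rot":[0,0,0],"linear":[0,0,0],"gripper":0},{"delta_rot":[0,0,0],"linear":[0,0,0],"gripper":0},{"delta_rot":[0,0,0],"linear":[0,0,0],"gripper":0}]'
```

```text
time_s: 19.9
tcp_pos: [0.5009, 0.2997, 0.1357]
ee_rot: [[1.0, 0.0, 0.002], [0.0, -1.0, 0.0], [0.002, -0.0, -1.0]]
wrist_force: [1.3, -2.7, 2.9]
gripper_width: 0.383
```

```bash
python3 -m crank '[{"delta_rot":[0,0,0],"linear":[0,0,-0.01],"gripper":0},{"delta_rot":[0,0,0],"linear":[0,0,-0.03],"gripper":0},{"delta_rot":[0,0,0],"linear":[0,0,-0.05],"gripper":0},{"delta_rot":[0,0,0],"linear":[0,0,-0.055],"gripper":0},{"delta_rot":[0,0,0],"linear":[0.0205,0.045,0],"gripper":0},{"delta_rot":[0,0,0],"linear":[0.0205,0.045,0],"gripper":0},{"delta_rot":[0,0,0],"linear":[0.0205,0.045,0],"gripper":0},{"delta_rot":[0,0,0],"linear":[0.0205,0.045,0],"gripper":0},{"delta_rot":[0,0,0],"linear":[0.0205,0.045,0],"gripper":0},{"delta_rot":[0,0,0],"linear":[0,0,0],"gripper":0}]'; python3 -m crank '[{"delta_rot":[0,0,0],"linear":[0,0,0.045],"gripper":0},{"delta_rot":[0,0,0],"linear":[0,0,0],"gripper":0},{"delta_rot":[0,0,0],"linear":[0,0,0],"gripper":0}]'; python3 snap.py 14 side,220,160,130,120,6;python3 - <<'E'
from h import *
c=pickle.load(open("side14.pkl","rb"))
print(proj(c,[[.6008,.0731,z] for z in(.1400,.166,.1964,.1064)]).round(1))
E
```

```text
time_s: 21.15
tcp_pos: [0.6035, 0.0726, 0.2794]
ee_rot: [[1.0, -0.004, -0.0], [-0.004, -1.0, 0.0], [-0.0, -0.0, -1.0]]
wrist_force: [0.8, -0.2, 0.1]
gripper_width: 0.381
time_s: 21.52
tcp_pos: [0.6035, 0.0758, 0.2362]
ee_rot: [[1.0, 0.002, 0.002], [0.002, -1.0, 0.0], [0.002, -0.0, -1.0]]
wrist_force: [-0.6, -0.1, -0.6]
gripper_width: 0.379
21.525 [0.6035 0.0758 0.2362] [-0.6 -0.1 -0.6] 0.379
[[264.3 237.5]
 [263.7 227.7]
 [263.1 215.9]
 [265.  249.7]]
```

View pics/side14.png

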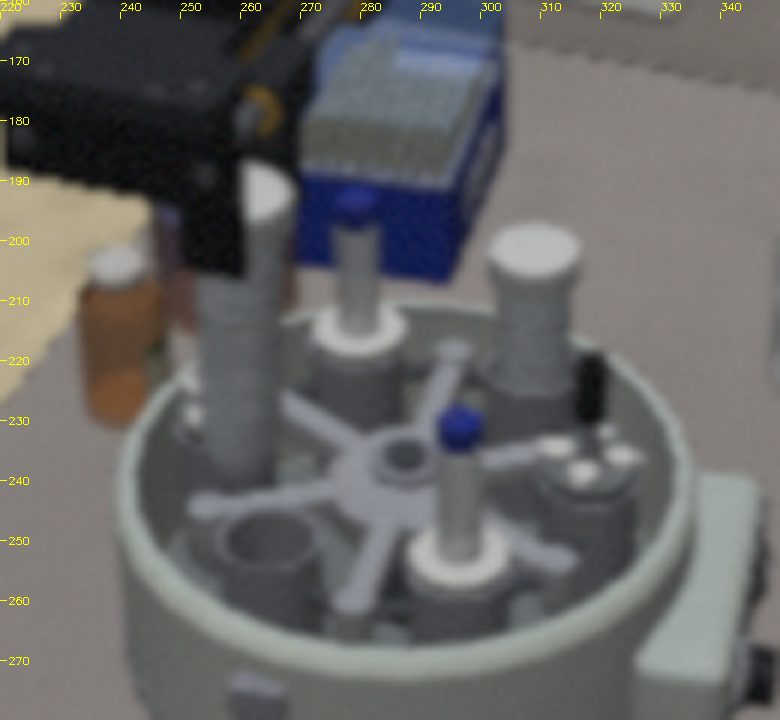

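```bash
python3 snap.py 15 top,255,130,130,120,6;python3 - <<'E'
from h import *
c=pickle.load(open("side14.pkl","rb"));t=pickle.load(open("top15.pkl","rb"))
b=np.array([.6008,.0731,.166])
for d in([0,0,0],[.005,0,0],[0,.005,0],[0,0,.005]): print(proj(c,b+d).round(1),proj(t,b+d).round(1))
# tcp marker & finger
p=np.array([.6035,.0758,.2362])
for s in(.017,.032):
  for x in(-.0095,.0095): print(proj(c,p+[x,s,0]).round(1))
E
```

```text
21.575 [0.6037 0.0758 0.2367] [ 0.2  0.1 -0. ] 0.378
[[263.7 227.7]] [[285.3 167.1]]
[[261.5 227.2]] [[285.3 164.2]]
[[262.8 229.1]] [[282.3 167.1]]
[[263.6 225.8]] [[285.2 166.2]]
[[261.4 205.7]]
[[252.4 203.8]]
[[258.3 210. ]]
[[249.3 208. ]]
```

View pics/top15.png

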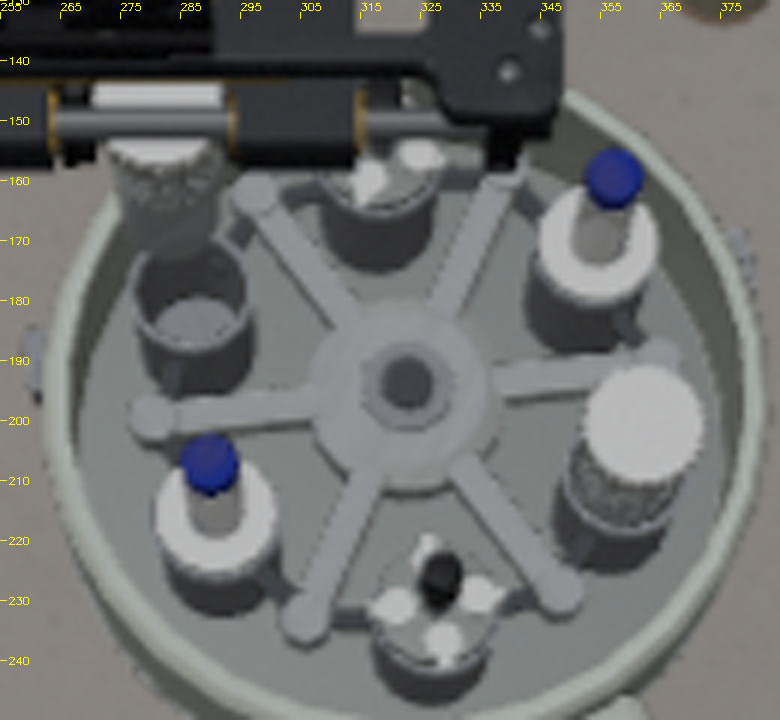

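```bash
python3 - <<'E'
from h import *
c=pickle.load(open("side14.pkl","rb"));t=pickle.load(open("top15.pkl","rb"))
for z in(.145,.15,.16,.2414,.2554,.2624): print(z,proj(c,[.6008,.0731,z]).round(1),proj(t,[.6008,.0731,z]).round(1))
# side tube axis col 260.2 at row 227.7 ; top col 283.7 at tube bottom z~.15
s=least_squares(lambda p:[proj(c,[p[0],p[1],.166])[0][0]-260.2,proj(t,[p[0],p[1],.15])[0][0]-283.7],[.6,.07]);print(s.x)
E
```

```text
0.145 [[264.2 235.7]] [[285.8 171. ]]
0.15 [[264.1 233.8]] [[285.7 170.1]]
0.16 [[263.9 230. ]] [[285.5 168.2]]
0.2414 [[262.  197.5]] [[283.3 151.5]]
0.2554 [[261.7 191.5]] [[282.9 148.3]]
0.2624 [[261.5 188.5]] [[282.7 146.6]]
[0.60723836 0.07655124]
```

Views 14 and 15 show the tube held at about (0.607, 0.077), against the bucket at (0.601, 0.073). I'll correct that by image before inserting.

```bash
python3 -m crank '[{"delta_rot":[0,0,0],"linear":[-0.006,0.0035,0.005],"gripper":0},{"delta_rot":[0,0,0],"linear":[0,0,0],"gripper":0},{"delta_rot":[0,0,0],"linear":[0,0,0],"gripper":0}]'; python3 snap.py 16 top,255,130,100,90,8 side,225,170,90,90,8
```

```text
time_s: 22.0
tcp_pos: [0.5968, 0.0713, 0.2299]
ee_rot: [[1.0, 0.0, 0.001], [0.0, -1.0, 0.0], [0.001, -0.0, -1.0]]
wrist_force: [-0.5, -0.6, -1.0]
gripper_width: 0.38
22.0 [0.5968 0.0713 0.2299] [-0.5 -0.6 -1. ] 0.38
```

View pics/top16.png

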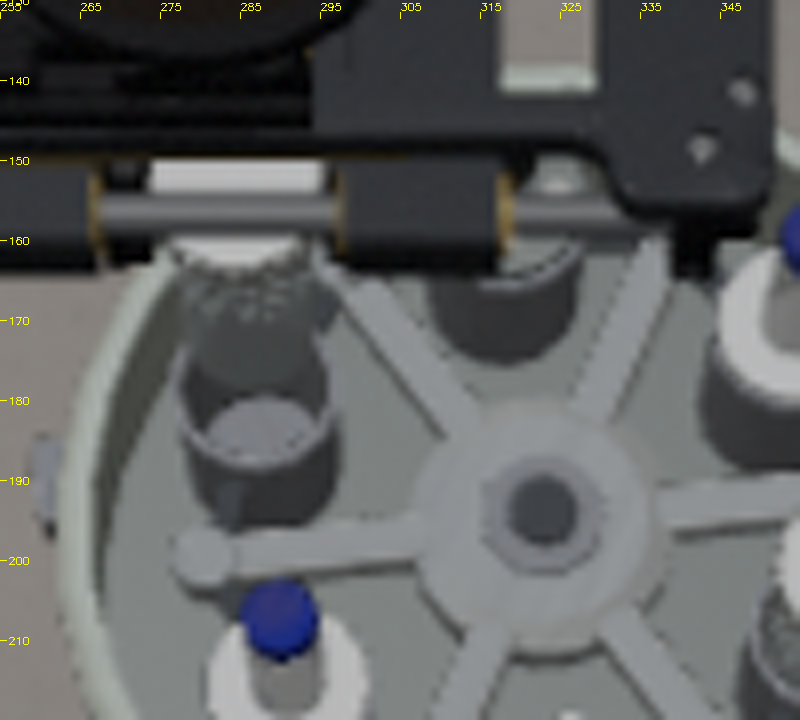

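View pics/side16.png

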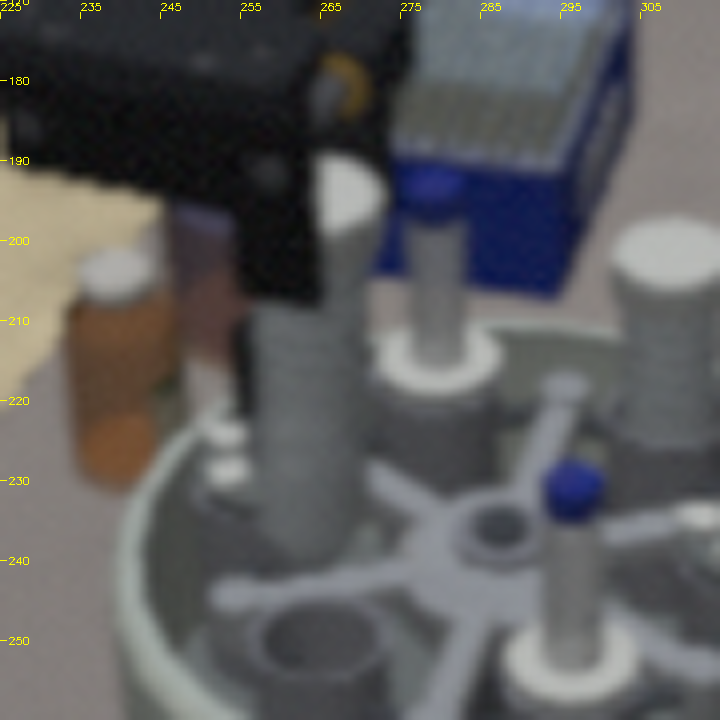

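```bash
python3 -m crank '[{"delta_rot":[0,0,0],"linear":[0,-0.0018,0.015],"gripper":0},{"delta_rot":[0,0,0],"linear":[0,0,0.012],"gripper":0},{"delta_rot":[0,0,0],"linear":[0,0,0],"gripper":0}]'; python3 snap.py 17 top,255,130,100,90,8 side,225,170,90,90,8; python3 - <<'E'
from h import *
c=pickle.load(open("side14.pkl","rb"));t=pickle.load(open("top15.pkl","rb"))
for z in(.11,.13,.15,.2144,.2284): print(z,proj(c,[.6008,.0731,z]).round(1),proj(t,[.6008,.0731,z]).round(1))
E
```

```text
time_s: 22.48
tcp_pos: [0.5958, 0.0729, 0.2004]
ee_rot: [[1.0, 0.0, -0.004], [0.0, -1.0, -0.001], [-0.004, 0.001, -1.0]]
wrist_force: [0.8, 0.1, -1.0]
gripper_width: 0.376
22.475 [0.5958 0.0729 0.2004] [ 0.8  0.1 -1. ] 0.376
0.11 [[264.9 248.4]] [[286.6 177.2]]
0.13 [[264.5 241.2]] [[286.2 173.7]]
0.15 [[264.1 233.8]] [[285.7 170.1]]
0.2144 [[262.7 208.6]] [[284.1 157.4]]
0.2284 [[262.3 202.9]] [[283.7 154.4]]
```

View pics/top17.png

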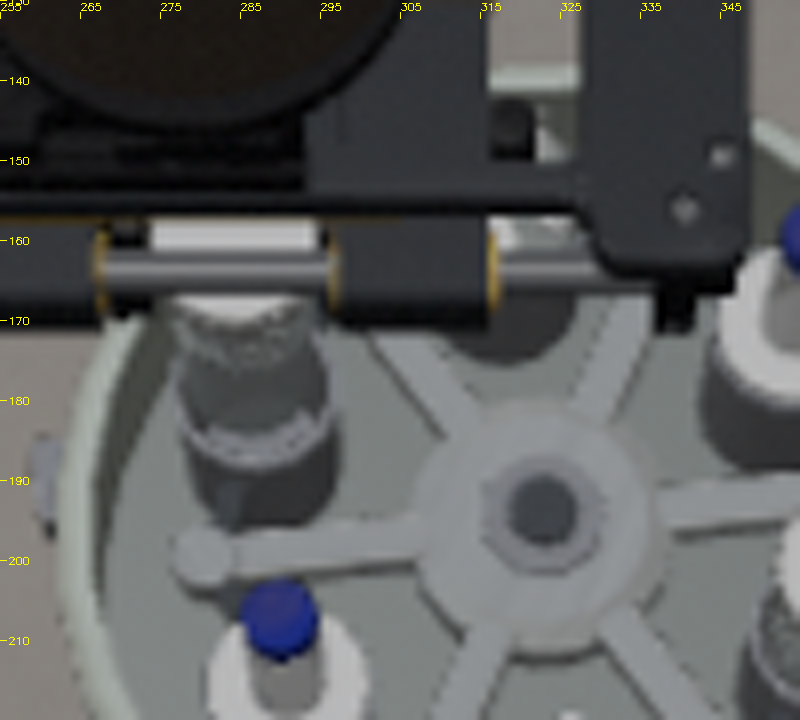

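View pics/side17.png

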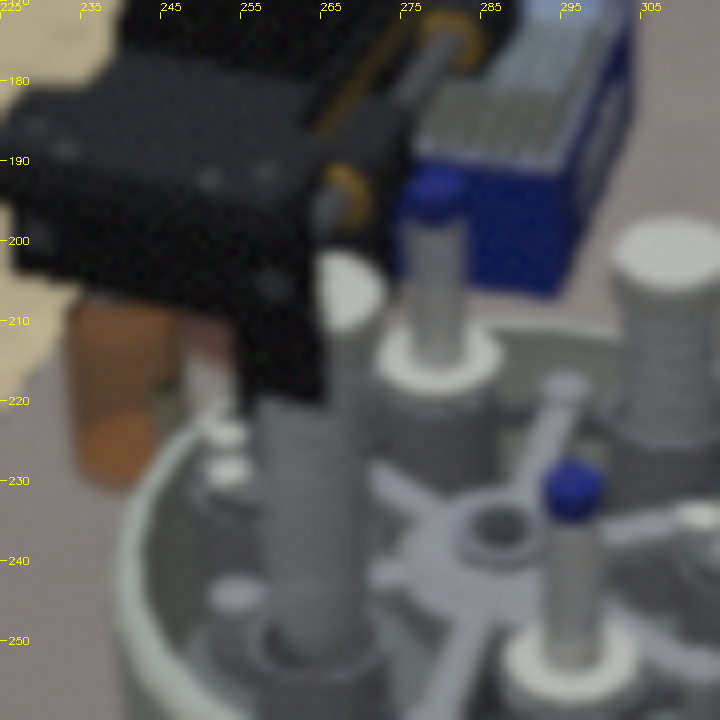

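```bash
python3 -m crank '[{"delta_rot":[0,0,0],"linear":[0.0005,0,0.01],"gripper":0},{"delta_rot":[0,0,0],"linear":[0,0,0.01],"gripper":0},{"delta_rot":[0,0,0],"linear":[0,0,0.01],"gripper":0},{"delta_rot":[0,0,0],"linear":[0,0,0],"gripper":0}]'
```

```text
time_s: 23.08
tcp_pos: [0.5966, 0.073, 0.1712]
ee_rot: [[1.0, 0.0, -0.003], [0.0, -1.0, -0.001], [-0.003, 0.001, -1.0]]
wrist_force: [-0.1, 0.3, -0.9]
gripper_width: 0.381
```

```bash
python3 -m crank '[{"delta_rot":[0,0,0],"linear":[0,0,0.015],"gripper":0},{"delta_rot":[0,0,0],"linear":[0,0,0.01],"gripper":0},{"delta_rot":[0,0,0],"linear":[0,0,0.005],"gripper":0},{"delta_rot":[0,0,0],"linear":[0,0,0],"gripper":0}]'
```

```text
time_s: 23.58
tcp_pos: [0.5973, 0.0731, 0.1424]
ee_rot: [[1.0, 0.0, -0.0], [0.0, -1.0, -0.0], [-0.0, 0.0, -1.0]]
wrist_force: [-0.2, -1.2, -1.1]
gripper_width: 0.383
```

```bash
python3 -m crank '[{"delta_rot":[0,0,0],"linear":[0,0,0.0015],"gripper":0},{"delta_rot":[0,0,0],"linear":[0,0,0],"gripper":57},{"delta_rot":[0,0,0],"linear":[0,0,0],"gripper":57},{"delta_rot":[0,0,0],"linear":[0,0,0],"gripper":57},{"delta_rot":[0,0,0],"linear":[0,0,-0.03],"gripper":57},{"delta_rot":[0,0,0],"linear":[0,0,-0.05],"gripper":57},{"delta_rot":[0,0,0],"linear":[0,-0.05,-0.03],"gripper":57},{"delta_rot":[0,0,0],"linear":[0,-0.06,0],"gripper":57},{"delta_rot":[0,0,0],"linear":[0,-0.06,0],"gripper":57},{"delta_rot":[0,0,0],"linear":[0,-0.06,0],"gripper":57}]';python3 -m crank '[{"delta_rot":[0,0,0],"linear":[-0.03,-0.05,0],"gripper":57},{"delta_rot":[0,0,0],"linear":[-0.03,-0.05,0],"gripper":57},{"delta_rot":[0,0,0],"linear":[-0.03,-0.05,0],"gripper":57},{"delta_rot":[0,0,0],"linear":[-0.03,-0.05,0],"gripper":57},{"delta_rot":[0,0,0],"linear":[0,0,0],"gripper":57}]'; python3 snap.py 18 top,255,130,130,120,6 side,230,185,130,110,6
```

```text
time_s: 24.82
tcp_pos: [0.5969, 0.305, 0.2511]
ee_rot: [[1.0, 0.0, 0.0], [0.0, -1.0, 0.0], [0.0, -0.0, -1.0]]
wrist_force: [1.1, 0.1, -0.6]
gripper_width: 0.568
time_s: 25.45
tcp_pos: [0.4744, 0.5066, 0.2498]
ee_rot: [[1.0, 0.006, -0.001], [0.006, -1.0, -0.0], [-0.001, 0.0, -1.0]]
wrist_force: [0.1, -1.3, 0.4]
gripper_width: 0.57
25.45 [0.4744 0.5066 0.2498] [ 0.1 -1.3  0.4] 0.57
```

View pics/top18.png

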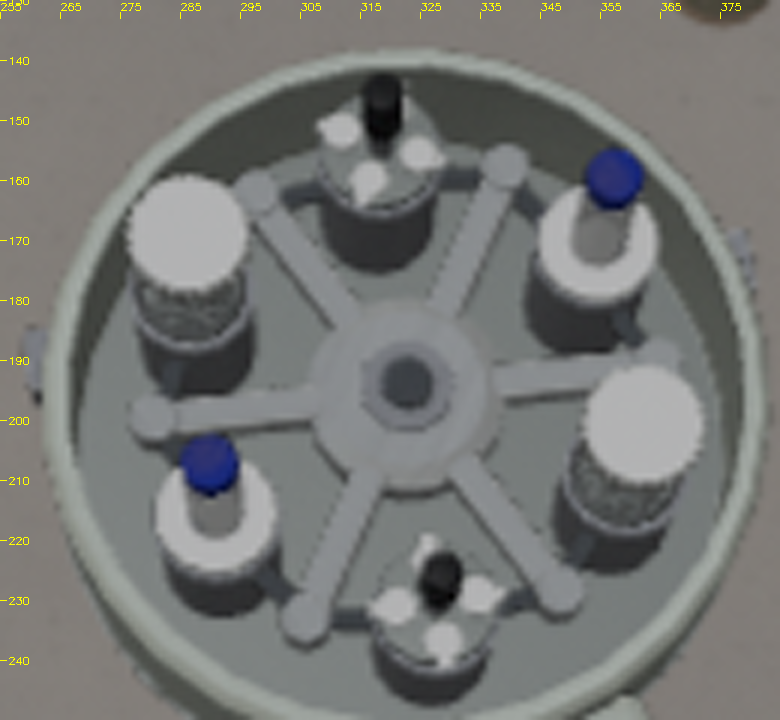

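View pics/side18.png

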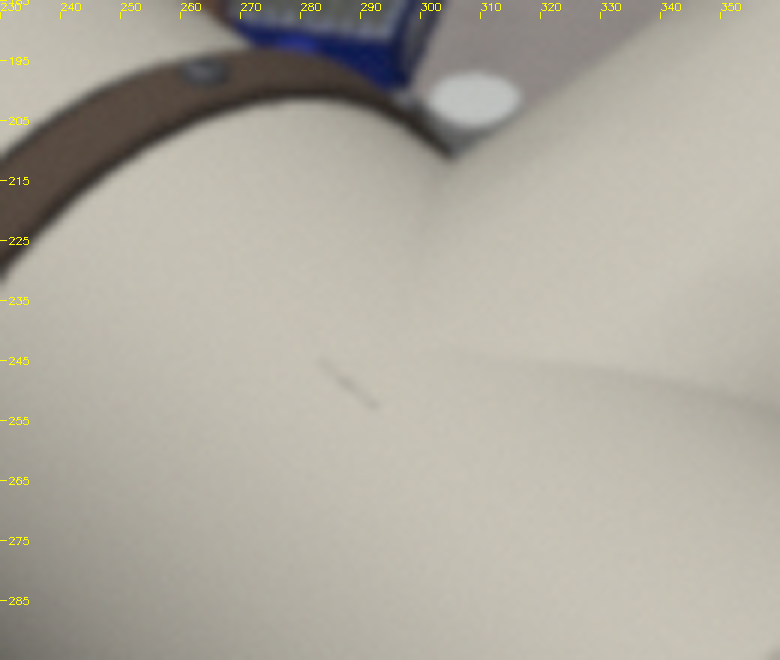

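The top view shows like opposite like. The arm blocks the side view, so I'll withdraw further for a full check.

```bash
python3 -m crank '[{"delta_rot":[0,0,0],"linear":[-0.05,-0.015,0],"gripper":57},{"delta_rot":[0,0,0],"linear":[-0.05,-0.015,0],"gripper":57},{"delta_rot":[0,0,0],"linear":[-0.05,-0.015,0],"gripper":57},{"delta_rot":[0,0,0],"linear":[-0.05,-0.015,0],"gripper":57},{"delta_rot":[0,0,0],"linear":[-0.05,-0.015,0],"gripper":57},{"delta_rot":[0,0,0],"linear":[0,0,0],"gripper":57}]'; python3 snap.py 19 side,230,185,130,110,6 top,100,100,400,300,2;python3 - <<'E'
import cv2,pickle,numpy as np
a,b=[pickle.load(open(f,"rb"))["img"] for f in("top0.pkl","top19.pkl")]
d=cv2.absdiff(a,b)
print("bottle",d[235:285,420:475].mean(),"timer",d[305:360,185:240].mean(),"bench",d[300:350,300:400].mean())
E
```

```text
time_s: 26.3
tcp_pos: [0.2256, 0.5781, 0.2514]
ee_rot: [[1.0, 0.003, -0.0], [0.003, -1.0, 0.0], [-0.0, -0.0, -1.0]]
wrist_force: [0.5, 0.3, -0.4]
gripper_width: 0.573
26.3 [0.2256 0.5781 0.2514] [ 0.5  0.3 -0.4] 0.573
bottle 0.8366060606060606 timer 0.433168044077135 bench 0.4188
```

View pics/side19.png

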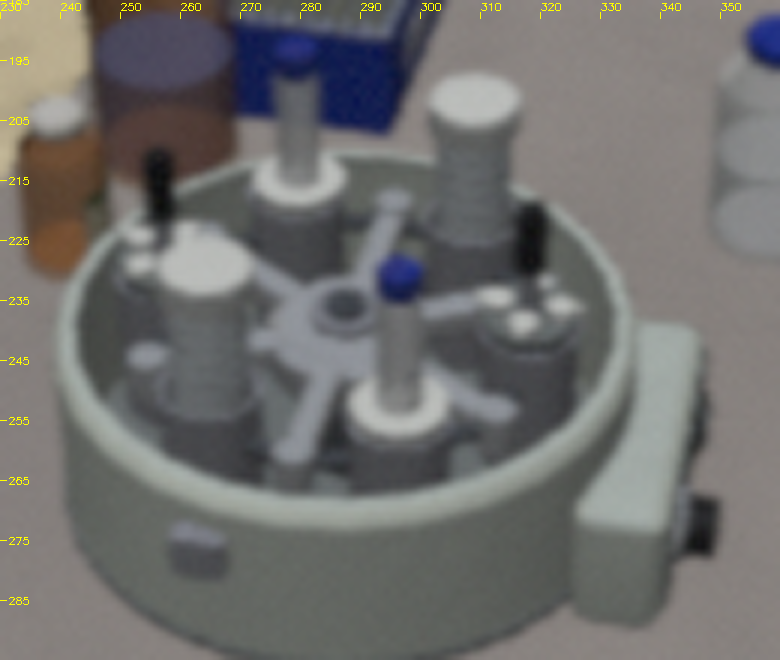

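```bash
python3 - <<'E'
from h import *
t=pickle.load(open("top19.pkl","rb"));c=pickle.load(open("side19.pkl","rb"))
A=np.array([.5728,.0089])
for n,a,b,h in(("W2",(286.3,169),(264.3,229.3),55),("S1",(357.2,159.7),(279.5,193.3),62),("C2",(328.3,224.2),(318.3,220),54)):
    p,f=tri(t,c,a,b);print(n,p.round(4),"r",np.linalg.norm(p[:2]-A).round(4),"z exp",.1064+h/1000,f.round(1))
E
```

```text
W2 [0.5996 0.0717 0.1609] r 0.0683 z exp 0.1614 [-0.  -0.3  0.3  0.1]
S1 [ 0.612  -0.0468  0.173 ] r 0.0681 z exp 0.1684 [-0.  -0.3  0.3  0.1]
C2 [0.5047 0.0018 0.16  ] r 0.0685 z exp 0.1604 [-0.  -0.2  0.2  0.1]
```

```bash
python3 - <<'E'
from h import *
import cv2
t=pickle.load(open("top19.pkl","rb"));c=pickle.load(open("side19.pkl","rb"))
for n,p in(("S1",[.6144,-.0474]),("S2",[.5313,.0652])):
    for h in(.010,.062): print(n,h,proj(t,p+[.1064+h])[0].round(1),proj(c,p+[.1064+h])[0].round(1))
for n,im in(("t",t["img"]),("c",c["img"])):
    m=(im[...,0].astype(int)-im[...,2]>60).astype(np.uint8)
    k,l,s,ce=cv2.connectedComponentsWithStats(m)
    for i in range(1,k):
        if 15<s[i,4]<300: print(n,s[i],ce[i].round(1))
im=np.hstack([cv2.resize(c["img"][180:265,265:310],None,fx=7,fy=7,interpolation=2),cv2.resize(t["img"][150:235,275:370],None,fx=5,fy=7,interpolation=2)])
cv2.imwrite("pics/z.png",im)
E
```

```text
S1 0.01 [354.7 168.8] [279.5 213.4]
S1 0.062 [357.3 159. ] [279.  194.8]
S2 0.01 [290.8 214.5] [296.7 251. ]
S2 0.062 [289.8 207.1] [296.7 231.7]
t [353 155   9   8  57] [357.2 158.6]
t [285 203   9   9  56] [289.4 207. ]
t [446 246  18  17 237] [454.9 254.1]
c [395  68  13   5  36] [401.4  70.1]
c [367 102   8   5  30] [370.5 104. ]
c [355 188  11   7  63] [360.1 190.9]
c [270 191  24  14 149] [282.9 196.4]
c [294 228   6   5  23] [296.3 230. ]
```

View pics/z.png

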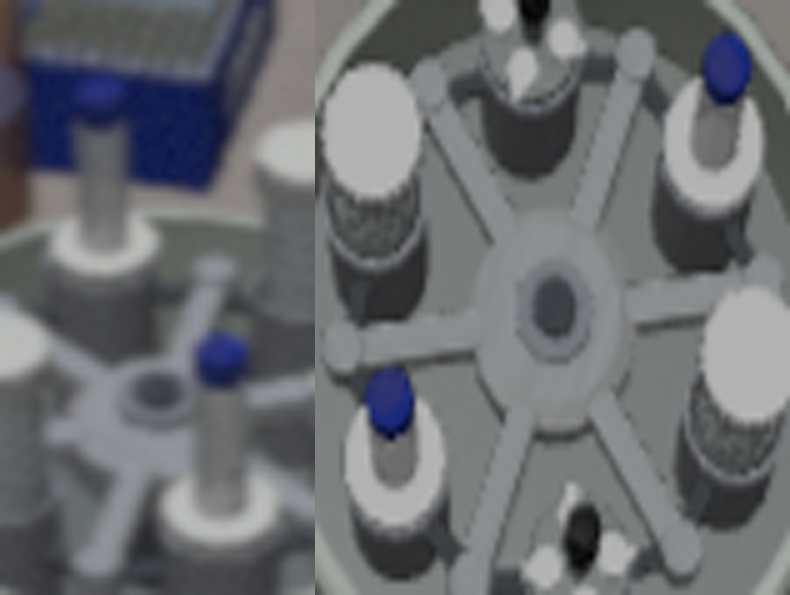

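The S1 collar sits 1.6 px from the model and the untouched S2 collar 1.4 px, so S1 is seated the same way. Handing in.

```bash
python3 -c "
from station import workorder
print(workorder.finish_job())"
```

```text
the job is handed in; nothing more can be done
None
```

The rotor is rearranged and handed in at about 26 s of the 102 s allowed: the two wide tubes, the two slim tubes and the two carriers now each stand opposite their like. I parked one wide tube on the stand and moved one carrier into its bucket. One slim tube then went into the carrier's bucket, and the wide tube into the slim's.

**What the last checks showed**
- **Positions:** the three moved vessels triangulate at 68 mm from the rotor axis. The wide tube and carrier tops are within 1 mm of their seated height.
- **Bottle and timer:** no visible change in the top view from the first picture.
- **Arm:** clear of everything, with only a few newtons at the wrist in the readings after each move.

**What disagreed**
- **Slim tube height:** the moved slim's cap triangulated about 4.6 mm high in the final check. Its cap and collar sit off the model by nearly the same amount as the untouched slim's, so I took it as seated. I think the reading is off because its cap is seen against a blue box.
- **Slim tube grip:** the jaws stopped at about 19.5 mm on it rather than the stated 17 mm, but it held.
- **Parked wide tube:** it was about 6 mm off over its last bucket, so I corrected it from the pictures before inserting it.

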